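# Load the coupling crate and lock its keeper

### The arm

A 6-joint arm with a two-finger parallel gripper is mounted at the origin on a cart in front of the work surface, level with it; the furniture and walls round the work are solid. World frame = base frame: x ahead of the robot, y to its left, z up, the work surface at z = 0. Lengths are in mm, angles in rad, forces in N, time in s.
With the tool pointing down it reaches from about 350 to 775 mm from the base axis. Payload 7.3 kg.
Tool frame: the origin (TCP) lies at the very end of the fingers, on their centre line; the grasp point (between the pads) lies 19 mm behind it; x points along the fingers, y is the direction in which the jaws open and shut, and the axes are right-handed (so a half turn about x gives the same grasp; the last joint's range is limited). The gripper opens to 92 mm and grips with 3 to 60 N. Pads are 19 mm wide; open, the fingers measure 130 mm over their backs; the gripper's body (75 mm by 190 mm) begins 47 mm behind the grasp point.
Start: joints at [1.148, 0.342, 1.524, -0, 1.275, -0.146], TCP at [143.456, 505.04, 226.741] pointing down, gripper open.
Joint ranges: [-2.53, 2.53], [-0.77, 2.02], [0.04, 2.7], [-1, 4.14], [0.28, 2.66], [-3.11, 3.11]. Speed limits (rad/s): [2.57, 2.57, 3.14, 3.14, 3.14, 3.14].

### API

Orientations are given as [roll, pitch, yaw] about the fixed x, y, z axes, in that order (R = Rz(yaw) Ry(pitch) Rx(roll)).
In Python, from plant import bot gives the robot as it stands.
- The arm moves only by the tool step_arm, never from a script. Its argument "targets" is a list that holds one entry, the list of rows, each a list of 4 numbers: the shift along the tool's x, y, z in m, then the turn about the tool's x in degrees. A call has exactly 5 rows; each row is the pose to reach, as a shift and turn from the pose measured when the call began, along the tool's axes at that moment; what a row does not reach only later rows make up. A row lasts 1/12 s, in which the tool goes at most 41.7 mm and 7.16 degrees, less where a joint would pass 70% of its speed; a pose out of reach is approached as far as the arm can. A call with a gripper value outside its range is refused whole. "jaw" is the closure, from 0 (fully open) to 1 (shut), set as the call begins (left out, the last holds). The fingers move at their own pace and stop on an object; the grip force is fixed at half the most. Time passes only in rows, so rows that repeat a pose let the fingers close, or fill a call up. It gives the time, the measured TCP pose, the force and the opening at its end, in the units of the state.
- bot.get_obs(): the state, without advancing time (a new reading comes with each control period).
- bot.capture(name): name is "scene" or "top"; returns a dict with "color" (400x640x3 uint8, red, green, blue), "depth" (400x640 float32, mm along the optical axis (not along the pixel's ray), 0 where there is no reading), "fov_y" (degrees; the focal length in pixels is half the picture's height over the tangent of half this angle, whatever the lens; pixels are square), "cx", "cy" (the principal point, pixels), "rvec" (rotation vector, rad) and "tvec" (3), from world to camera coordinates, as OpenCV has them. Camera axes: x right, y down, z forward; pixel columns grow to the right and rows downward; lengths in mm; the calibration is good to about 2 mm. A picture is of the moment at which its call begins.
- bot.close_job(): hands the job in, once; it reports no verdict.
The state is a dict: "time": time; "joint_positions": joint angles; "dq": joint speeds; "tau": joint torques, N m; "tool_pos": TCP position; "tcp_rot": TCP orientation; "contact_force": force on the tool from outside, world axes, zero at the start; "moment": the same for the moment, N m; "grip_width": finger opening in mm.
Only numpy, scipy, OpenCV 4.12 (cv2) and the standard library are available. Lean on these libraries where they do the work, as an engineer would, in place of code of your own. Each camera call takes 0.05 s, during which the arm holds its last target. There are 200 camera calls.

### The job

Lay the small couplings that lie loose on the bench gently into the open plywood crate, each lengthwise between the rails in a bay of its own. Then swing the keeper arm fully across them, and after that screw the brass nut down clockwise until its top is level with the stud's end and its slot lines up with the stud's slot. Finally lay the locking pin flat and centred in the lined-up slots, its grip block beside the nut; leave the nail tin and the marker alone.

Things in the scene. Friction and masses are not known exactly. Their poses are not given: they have to be found in the camera images.
- coupling_a_mid (a point): one of two or three small bagged flange couplings lying on the bench: a cylinder 55 mm across and 77 mm long with a yellow cap at each end, 0.2 to 0.45 kg, lying on its side; this point is its centre, 28 mm above what it lies on; its own y is the cylinder's axis (either end may lead); can be gripped across its middle. May be absent
- coupling_b_mid (a point): one of two or three small bagged flange couplings lying on the bench: a cylinder 55 mm across and 77 mm long with a yellow cap at each end, 0.2 to 0.45 kg, lying on its side; this point is its centre, 28 mm above what it lies on; its own y is the cylinder's axis (either end may lead); can be gripped across its middle. May be absent
- coupling_c_mid (a point): one of two or three small bagged flange couplings lying on the bench: a cylinder 55 mm across and 77 mm long with a yellow cap at each end, 0.2 to 0.45 kg, lying on its side; this point is its centre, 28 mm above what it lies on; its own y is the cylinder's axis (either end may lead); can be gripped across its middle. May be absent
- bay_1 (a point): where the centre of a coupling seated in the first bay of the crate (nearest the robot) lies, 39 mm above the bench, 33 mm above the floor inside. Axes as the crate's: x along the row of bays and the rails, y across them towards the screw post, z up
- bay_2 (a point): where the centre of a coupling seated in the middle bay lies, 39 mm above the bench, 33 mm above the floor inside. Axes as the crate's: x along the row of bays and the rails, y across them towards the screw post, z up
- bay_3 (a point): where the centre of a coupling seated in the third bay (farthest) lies, 39 mm above the bench, 33 mm above the floor inside. Axes as the crate's: x along the row of bays and the rails, y across them towards the screw post, z up
- crate_rim (a point): centre of the open plywood crate at the height of its rim, 75 mm above the bench. Outside 294 by 162 mm, walls 6 mm, inside floor 6 mm above the bench; three bays in a row, 94 mm apart, each 90 mm long (x) and 150 mm wide (y), with partitions 30 mm high above the floor; two round rails 10 mm thick run along x, 18 mm either side of the centre line. Fixed
- stud_end (a point): centre of the upper end of the upright fixed stud, 24 mm in diameter, on the grey block on the crate's left side, 110 mm from the row of bays, 128 mm above the bench; axes as the crate's. A slot 13 mm wide and 12 mm deep, open at the top, runs across the stud along this point's x: there the pin must lie
- nut_hex (a point): centre, on the axis, of the hexagon of the brass nut round the stud: 46 mm across flats, 53 mm across corners, 20 mm high; flats face its own x turned by 30, 90, 150.. degrees. Beneath it is a hub 38 mm in diameter and 8 mm high on the keeper arm. With the nut home this point is 106 mm above the bench, 22 mm below the stud's end
- nut_slot (a point): centre of the nut's top face, 22 mm above nut_hex: a round crown 43 mm in diameter and 11.5 mm high over the hexagon, with one slot 13 mm wide, open at the top, straight across along this point's own x, bottom level with the top of the hexagon. The bore shows the stud's end inside
- nut (a joint): angle still to be turned, rad: falls as the nut is turned clockwise (seen from above) and 0 when the nut is home (its top level with the stud's end, its slot over the stud's slot); starts at 1 to 1.7 turns; the nut sinks 6 mm a turn; stops at -0.6. Friction about 0.1 N m; stays where it is left
- keeper (a joint): angle of the keeper arm about the stud, rad: 0 when fully across the bays (at its stop, pointing along the crate's -y), grows as it swings clockwise seen from above (away, towards the robot and then left); starts at 2.2 to 2.5; its friction of about 0.1 N m holds it where it is left
- keeper_knob (a point): half-way up the upright round black knob at the end of the keeper arm: 16 mm in diameter, top 20 mm above this point, 112 mm above the bench, 155 mm from the stud's axis. The arm is a flat steel bar 30 mm wide with a cross plate 140 mm long and 36 mm wide, 110 mm from the stud's axis; underside 78 mm, top 88 mm above the bench
- pin_grip (a point): centre of the black grip block of the loose locking pin: block 28 mm long (x), 16 mm wide (y), 18 mm high, this point 9 mm above what the pin lies on; the steel bar of the pin, 9 by 9 mm, extends from the block along its own -x, its underside flush with the block's. Pin 94 mm long, 60 g
- pin_bar (a point): point of the pin's bar that belongs over the stud's axis: 46 mm from the grip block's centre along -x, 4.5 mm above the pin's underside; the bar ends 34 mm beyond. When laid in both slots with the nut home this point is about 7 mm below the stud's end, and the bar points along the stud_end's x, either way round
- nail_tin: bystander: small round tin of nails, 78 by 86 by 38 mm; origin under its centre. Leave it
- marker_1: bystander: white and black marker pen, 135 mm long, 16 mm thick, lying on the bench. Leave it
There are look-alikes about, which are no part of the job. Leave any orange look-alike of the part that bears coupling_c_mid alone. Leave any purple look-alike of the part that bears pin_grip alone.

How it is judged (in metres and radians):
On the way, in this order (a step that is already met when the one before it is completed fails the run):
1. every coupling lies released in the crate, between the rails (y of coupling_a_mid in the frame of bay_2 between -0.012 and 0.012 m and x of coupling_a_mid in the frame of bay_2 between -0.12 and 0.12 m and z of coupling_a_mid in the frame of bay_2 between -0.007 and 0.007 m and angle between the y axis of each of coupling_a_mid, coupling_b_mid, coupling_c_mid and the x axis of bay_2, either way round below 0.2 rad and y of coupling_b_mid in the frame of bay_2 between -0.012 and 0.012 m and x of coupling_b_mid in the frame of bay_2 between -0.12 and 0.12 m and z of coupling_b_mid in the frame of bay_2 between -0.007 and 0.007 m and y of coupling_c_mid in the frame of bay_2 between -0.012 and 0.012 m and x of coupling_c_mid in the frame of bay_2 between -0.12 and 0.12 m and z of coupling_c_mid in the frame of bay_2 between -0.007 and 0.007 m and linear speed of each of coupling_a, coupling_b, coupling_c below 0.05 m/s and contact force between each of coupling_a, coupling_b, coupling_c and the fingers below 0.05 N), for 0.2 s.
2. the keeper arm is fully across the couplings (value of joint keeper below 0.08 rad), for 0.2 s.
3. the nut is screwed down home, its slot in line with the stud's (value of joint nut between -0.2 and 0.2 rad), for 0.2 s.
4. the pin lies in both slots (horizontal distance between pin_bar and stud_end below 0.014 m and angle between the x axis of pin_bar and the x axis of stud_end, either way round below 0.25 rad and z of pin_bar in the frame of stud_end between -0.012 and -0.003 m), for 0.2 s.
At the end, for the whole second after the job is handed in: Couplings at rest between the rails (12 mm across, 7 mm in height, 0.2 rad), arm within 0.08 rad of its stop, nut within 0.2 rad of home, pin at rest in both slots (in line within 0.25 rad, at most 14 mm off centre, bar 3 to 12 mm below the stud's end) (all of step 3 and all of step 4 and y of coupling_a_mid in the frame of bay_2 between -0.012 and 0.012 m and x of coupling_a_mid in the frame of bay_2 between -0.12 and 0.12 m and z of coupling_a_mid in the frame of bay_2 between -0.007 and 0.007 m and angle between the y axis of each of coupling_a_mid, coupling_b_mid, coupling_c_mid and the x axis of bay_2, either way round below 0.2 rad and y of coupling_b_mid in the frame of bay_2 between -0.012 and 0.012 m and x of coupling_b_mid in the frame of bay_2 between -0.12 and 0.12 m and z of coupling_b_mid in the frame of bay_2 between -0.007 and 0.007 m and y of coupling_c_mid in the frame of bay_2 between -0.012 and 0.012 m and x of coupling_c_mid in the frame of bay_2 between -0.12 and 0.12 m and z of coupling_c_mid in the frame of bay_2 between -0.007 and 0.007 m and linear speed of each of coupling_a, coupling_b, coupling_c below 0.05 m/s and value of joint keeper below 0.08 rad and linear speed of pin below 0.03 m/s); the robot touches nothing.
It fails at once if a coupling dropped or pressed hard into the crate (over 40 N) (contact force between coupling_a and crate above 40 N).
It fails at once if a coupling dropped or pressed hard into the crate (over 40 N) (contact force between coupling_b and crate above 40 N).
It fails at once if a coupling dropped or pressed hard into the crate (over 40 N) (contact force between coupling_c and crate above 40 N).
It fails at once if nail_tin pushed more than 40 mm away (distance of nail_tin from where it was at the start of the episode above 0.04 m).
It fails at once if marker_1 pushed more than 40 mm away (distance of marker_1 from where it was at the start of the episode above 0.04 m).
Of coupling_a, coupling_b, coupling_c only 2 to 3 are there at a start; the rules pass over those that are not, and their reading is None.
At some moment in a run one of pin may be knocked a few centimetres aside while the robot is not near it.
It also fails if it takes over 208 s, if anything falls off the work surface, if the arm or the gripper's body presses on something with over 40 N, if the wrist force passes 120 N, or if a joint passes its speed limit or range.

## Working session

There is one attempt and no reset: what is moved stays moved. The work goes in short steps, Python scripts to look and compute and a tool call to move; the robot and the scene stay as the last step left them, time stands still between calls to the robot, and variables do not carry over. Pictures are saved under pics/ and viewed, about 12 in all and at most 16, crops included, and the job is handed in when it is done.

Besides the shell and the picture viewer there is one more tool, called after "Emit:" in YAML: its name, and indented under it one key for each argument. step_arm: Moves the arm, as the interface text tells. Its arguments: {"type":"object","properties":{"targets":{"type":"array","items":{"type":"array","items":{"type":"array","items":{"type":"number"}}}},"jaw":{"type":"number"}},"required":["targets"]}

```bash
mkdir -p pics; ls; cat > h.py <<'E'
import numpy as np, cv2
from plant import bot
def cap(n,save=None):
    c=bot.capture(n); 
    np.savez(''+n+'.npz',**c)
    if save: cv2.imwrite('pics/'+save,c['color'][:,:,::-1])
    return c
def load(n): return dict(np.load(''+n+'.npz'))
def pts(c):
    h,w=c['depth'].shape; f=h/2/np.tan(np.radians(float(c['fov_y']))/2)
    u,v=np.meshgrid(np.arange(w),np.arange(h)); d=c['depth']
    P=np.stack([(u-c['cx'])/f*d,(v-c['cy'])/f*d,d],-1)
    R=cv2.Rodrigues(np.array(c['rvec'],float))[0]
    return (P-np.array(c['tvec'],float).ravel())@R
def crop(c,u0,v0,u1,v1,k,name):
    cv2.imwrite('pics/'+name,cv2.resize(c['color'][v0:v1,u0:u1,::-1],None,fx=k,fy=k,interpolation=cv2.INTER_CUBIC))
E
python3 - <<'E'
from h import *
for n in('scene','top'):
    c=cap(n,n+'0.png'); print(c['fov_y'],c['cx'],c['cy'],c['rvec'],c['tvec'])
print(bot.get_obs())
E
```

```text
pics
52.91486020397915 322.5748602328911 197.77399848383024 [ 0.5811612  -2.33705743  1.55865153] [492.8789662  222.07914644 866.64492116]
56.29798894630562 322.61140242979525 200.10026843783942 [ 2.12917438 -2.17179289  0.14625649] [ -36.22932505  590.75565858 1191.21435514]
{'time': 0.1, 'joint_positions': array([ 1.14793522e+00,  3.42632536e-01,  1.52490395e+00,  9.97148616e-06,
        1.27540202e+00, -1.45977128e-01]), 'dq': array([ 6.78329918e-05, -2.15109168e-03, -3.83340066e-03, -1.38537016e-03,
       -4.86833290e-04,  1.43926654e-03]), 'tau': array([ 8.45074501e-04, -4.32004845e+01, -2.44696194e+01,  7.18699931e-02,
        5.25336410e-02, -4.35420327e-05]), 'tool_pos': array([143.33044644, 504.6862831 , 226.13122789]), 'tcp_rot': array([-1.72385854,  1.56945043, -2.00074543]), 'contact_force': array([ 0.36746391, -0.21474531,  0.12866925]), 'moment': array([-0.03562269,  0.00616914, -0.02148241]), 'grip_width': 91.99322325610805}
```

View pics/scene0.png

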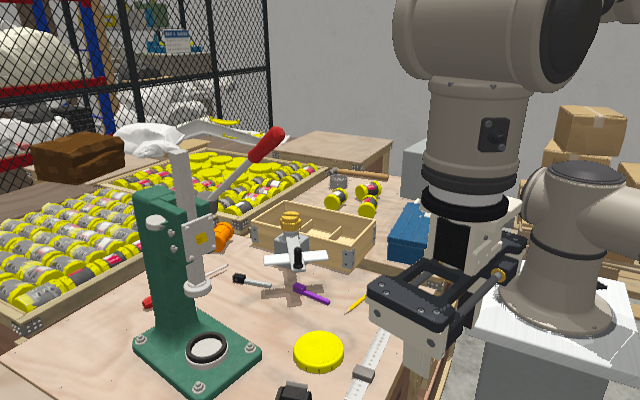

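View pics/top0.png

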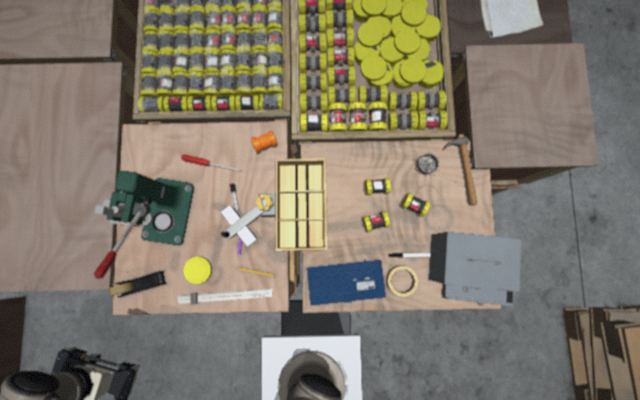

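The scene view shows the screw post near (290,235), with the keeper, the dark pin near (252,281) and the purple one near (312,293). In the top view the couplings are at (377,186), (416,204) and (376,221), the crate is at about (302,204), and the orange decoy is at (263,142). I'll enlarge the crate and post area and measure.

```bash
python3 - <<'E'
from h import *
c=load('top'); crop(c,205,150,335,260,6,'t1.png')
P=pts(c)
for u,v in [(302,204),(279,160),(324,160),(279,248),(324,248),(264,202),(254,210),(236,189),(233,185),(238,200),(377,186),(416,204),(376,221),(428,163),(410,255),(265,300)]: print(u,v,P[v,u].round(1))
# couplings : points with height 35..62 in region
hsv=cv2.cvtColor(c['color'],cv2.COLOR_RGB2HSV)
for (u,v) in [(377,186),(416,204),(376,221)]:
    Q=P[v-20:v+20,u-20:u+20].reshape(-1,3); Q=Q[(Q[:,2]>15)&(Q[:,2]<70)]
    m,(w,h),a=cv2.minAreaRect(Q[:,:2].astype(np.float32)); print(np.round(m,1),round(w),round(h),round(a,1),len(Q),Q[:,2].max().round())
    print(Q.mean(0).round(1)); 
# crate rim
Q=P[145:265,270:335].reshape(-1,3); Q=Q[(Q[:,2]>66)&(Q[:,2]<82)]
m,(w,h),a=cv2.minAreaRect(Q[:,:2].astype(np.float32)); print('crate',np.round(m,1),round(w),round(h),round(a,1),len(Q))
E
```

```text
302 204 [581.6  21.5  14.5]
279 160 [719.5  91.2  74.7]
324 160 [717.2 -55.   72.4]
279 248 [436.5  99.1  17.2]
324 248 [433.  -49.3  79.5]
264 202 [577.2 133.2 116.2]
254 210 [556.2 169.3  87.4]
236 189 [639.4 247.    1.3]
233 185 [650.3 253.3  18.6]
238 200 [601.7 240.4  -1.5]
377 186 [ 631.2 -227.    53.1]
416 204 [ 569.6 -352.2   50.4]
376 221 [ 516.1 -218.4   58.8]
428 163 [ 712.9 -408.3   18.9]
410 255 [ 405.1 -332.9   12. ]
265 300 [268.5 147.3   2.7]
[ 633.8 -231.5] 53 77 3.3 361 60.0
[ 631.2 -229.6   47.4]
[ 569.9 -355.8] 78 54 63.3 373 60.0
[ 568.  -352.4   46.8]
[ 516.6 -221.8] 54 76 14.0 370 60.0
[ 515.6 -220.7   47.4]
crate [575.2  31.8] 179 294 89.9 666
```

View pics/t1.png

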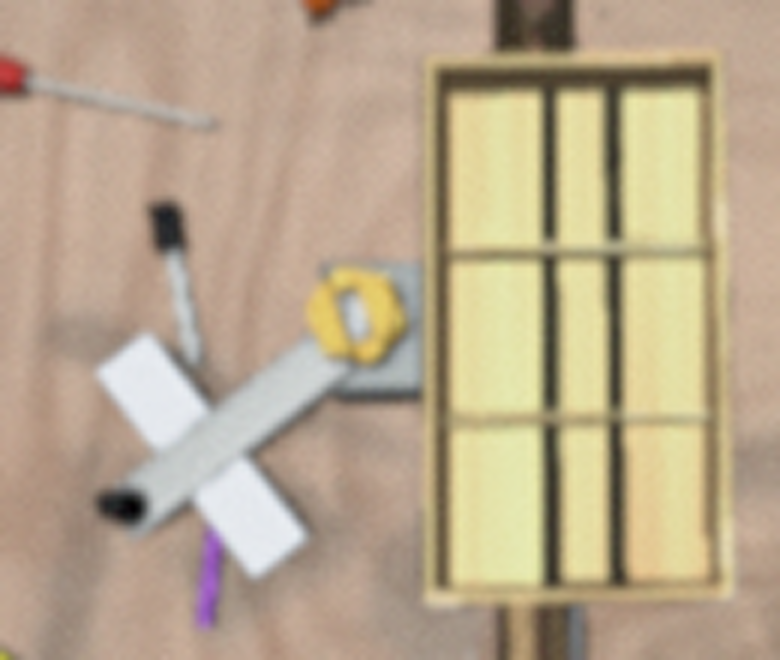

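The enlargement shows the crate rim spanning crop u 425–735 and v 55–602. The stud is at (355,313). The pin's block is at (166,225), with its bar running down to (192,360) beside the keeper plate, and the knob is at (122,506). Next I'll intersect pixel rays with known heights.

```bash
cat >> h.py <<'E'
def ray(c,u,v,z):
    h=c['color'].shape[0]; f=h/2/np.tan(np.radians(float(c['fov_y']))/2)
    R=cv2.Rodrigues(np.array(c['rvec'],float))[0]; t=np.array(c['tvec'],float).ravel()
    o=-R.T@t; d=R.T@np.array([(u-c['cx'])/f,(v-c['cy'])/f,1]); return o+d*(z-o[2])/d[2]
def tool():
    from scipy.spatial.transform import Rotation as Ro
    o=bot.get_obs(); return o,np.array(o['tool_pos'],float),Ro.from_euler('xyz',o['tcp_rot']).as_matrix()
def to(x=None,y=None,z=None,yaw=None,flip=True):
    "shift (m, tool axes) and turn (deg) to reach world TCP mm, tool-y heading deg"
    o,p,R=tool(); g=np.array([p[i] if a is None else a for i,a in enumerate((x,y,z))])
    cur=np.degrees(np.arctan2(R[1,1],R[0,1])); 
    t=0 if yaw is None else cur-yaw
    t=(t+90)%180-90 if flip else (t+180)%360-180
    print('pos',p.round(1),'yaw %.1f'%cur,'grip %.1f'%o['grip_width'],'j',np.round(o['joint_positions'],2),'F',np.round(o['contact_force'],1),'t',o['time'])
    print(' shift m',(R.T@(g-p)/1000).round(4),'turn %.1f'%t,'xaxis',R[:,0].round(2))
E
python3 - <<'E'
from h import *
c=load('top'); q=lambda a,b,z: ray(c,205+(a+.5)/6-.5,150+(b+.5)/6-.5,z)[:2].round(1)
print('rim L,R',q(425,328,75),q(735,328,75),'far,near',q(580,52,75),q(580,604,75))
print('rails',q(550,330,17),q(614,330,17),'parts',q(580,250,36),q(580,416,36))
print('corners',q(425,58,75),q(715,55,75),q(425,600,75),q(735,600,75))
print('stud',q(357,314,128),'nut',q(356,314,137),'nutslotends',q(330,285,137),q(382,345,137))
print('knob',q(122,506,130),'pin block',q(166,225,14),q(178,245,9),'end',q(192,362,5))
for u,v in [(377,186),(416,204),(376,221)]: print(ray(c,u,v,40)[:2].round(1))
to(450,200,230,90)
E
```

```text
rim L,R [574.8 103.2] [571.5 -61.9] far,near [723.9  18.8] [427.4  22.4]
rails [579.7  40.7] [579.   5.] parts [621.6  22.3] [529.6  23.4]
corners [722.2 102.8] [720.7 -54.3] [431.1 103.6] [427.9 -58.9]
stud [575.9 131.1] nut [574.6 130.2] nutslotends [589.7 143.4] [558.6 117.1]
knob [480.6 248.8] pin block [644.1 256.8] [633.3 251.1] end [567.1 243.3]
[ 633.5 -228.9]
[ 570.9 -354.8]
[ 517.5 -221.1]
pos [143.3 504.7 226.1] yaw 74.1 grip 92.0 j [ 1.15  0.34  1.52  0.    1.28 -0.15] F [ 0.4 -0.2  0.1] t 0.1
 shift m [-0.0037 -0.2093  0.3783] turn -15.9 xaxis [-0. -0. -1.]
```

Emit:
step_arm:
  targets:
    - [[-0.02,0,0,0],[-0.02,0,0,0],[-0.02,0,0,7],[-0.02,0,0,14],[-0.02,0,0,14]]

```text
time: 0.52
tool_pos: [143.3, 504.6, 245.5]
tcp_rot: [-1.469, 1.569, -1.995]
contact_force: [1.0, -0.4, -0.4]
grip_width: 91.9
```

```bash
python3 - <<'E'
from h import *
to(300,355,245,93.3); to(450,200,245,93.3)
to(540,-20,245); to(632,-229.5,245)
E
```

```text
pos [143.3 504.6 245.5] yaw 59.9 grip 91.9 j [1.15 0.33 1.49 0.   1.32 0.1 ] F [ 1.  -0.4 -0.4] t 0.5167
 shift m [ 0.0007 -0.0508  0.2106] turn -33.4 xaxis [-0. -0. -1.]
pos [143.3 504.6 245.5] yaw 59.9 grip 91.9 j [1.15 0.33 1.49 0.   1.32 0.1 ] F [ 1.  -0.4 -0.4] t 0.5167
 shift m [ 0.0008 -0.1096  0.4182] turn -33.4 xaxis [-0. -0. -1.]
pos [143.3 504.6 245.5] yaw 59.9 grip 91.9 j [1.15 0.33 1.49 0.   1.32 0.1 ] F [ 1.  -0.4 -0.4] t 0.5167
 shift m [ 0.0011 -0.2548  0.6064] turn 0.0 xaxis [-0. -0. -1.]
pos [143.3 504.6 245.5] yaw 59.9 grip 91.9 j [1.15 0.33 1.49 0.   1.32 0.1 ] F [ 1.  -0.4 -0.4] t 0.5167
 shift m [ 0.0013 -0.3898  0.7911] turn 0.0 xaxis [-0. -0. -1.]
```

Emit:
step_arm:
  targets:
    - [[0,-0.012,0.04,0],[0,-0.022,0.08,0],[0,-0.032,0.12,0],[0,-0.042,0.16,0],[0,-0.05,0.2,0]]

```text
time: 0.93
tool_pos: [291.8, 359.4, 245.3]
tcp_rot: [-1.517, 1.569, -2.037]
contact_force: [0.0, 0.1, -1.1]
grip_width: 91.7
```

Emit:
step_arm:
  targets:
    - [[0,-0.012,0.04,0],[0,-0.024,0.08,0],[0,-0.036,0.12,0],[0,-0.048,0.16,0],[0,-0.06,0.2,0]]

```text
time: 1.35
tool_pos: [435.1, 207.6, 245.1]
tcp_rot: [-1.465, 1.569, -1.981]
contact_force: [0.3, 1.1, 0.1]
grip_width: 91.6
```

Emit:
step_arm:
  targets:
    - [[0,-0.02,0.025,0],[0,-0.04,0.05,0],[0,-0.06,0.08,0],[0,-0.08,0.11,0],[0,-0.1,0.13,0]]

```text
time: 1.77
tool_pos: [500.0, 54.1, 244.8]
tcp_rot: [-1.135, 1.569, -1.648]
contact_force: [-0.4, 0.6, -0.1]
grip_width: 92.1
```

Emit:
step_arm:
  targets:
    - [[0,-0.02,0.025,0],[0,-0.04,0.05,0],[0,-0.06,0.08,0],[0,-0.08,0.11,0],[0,-0.1,0.13,0]]

```text
time: 2.18
tool_pos: [565.4, -99.2, 244.3]
tcp_rot: [-0.955, 1.569, -1.464]
contact_force: [-0.1, 0.4, 0.4]
grip_width: 91.8
```

Emit:
step_arm:
  targets:
    - [[0,-0.02,0.025,-7],[0,-0.04,0.05,-14],[0,-0.06,0.08,-21],[0,-0.08,0.11,-28],[0,-0.08,0.11,-33]]

```text
time: 2.6
tool_pos: [623.5, -228.8, 242.0]
tcp_rot: [-1.797, 1.567, -1.725]
contact_force: [-1.2, -0.2, 0.4]
grip_width: 91.6
```

```bash
python3 - <<'E'
from h import *
to(632.5,-229.5,80,93.3)
c=cap('scene'); 
R=cv2.Rodrigues(np.array(c['rvec'],float))[0]
E
```

```text
pos [ 623.5 -228.8  242. ] yaw 94.2 grip 91.6 j [-0.47  0.6   1.06 -0.    1.48 -2.11] F [-1.2 -0.2  0.4] t 2.6
 shift m [ 0.162  -0.0008  0.0091] turn 0.9 xaxis [-0. -0. -1.]
```

Emit:
step_arm:
  targets:
    - [[0.04,-0.001,0.005,1],[0.08,-0.001,0.009,1],[0.12,-0.001,0.009,1],[0.16,-0.001,0.009,1],[0.16,-0.001,0.009,1]]

```text
time: 3.07
tool_pos: [626.3, -223.3, 72.9]
tcp_rot: [2.748, 1.554, 2.809]
contact_force: [-2.4, 1.0, -1.6]
grip_width: 92.0
```

```bash
python3 - <<'E'
from h import *
to(632.5,-230,30,93.3)
c=cap('scene'); crop(c,290,140,420,240,6,'s1.png')
c=cap('top'); crop(c,340,150,440,240,6,'t2.png')
a=cv2.imread('pics/s1.png');b=cv2.imread('pics/t2.png')
w=cv2.vconcat([cv2.resize(a,(390,300)),cv2.resize(b,(390,300))]); cv2.imwrite('pics/m1.png',w)
E
```

```text
pos [ 626.3 -223.3   72.9] yaw 93.5 grip 92.0 j [-0.46  0.74  1.27 -0.    1.15 -2.09] F [-2.4  1.  -1.6] t 3.0667
 shift m [ 0.0427 -0.0073  0.0065] turn 0.2 xaxis [-0.02  0.01 -1.  ]
```

View pics/m1.png

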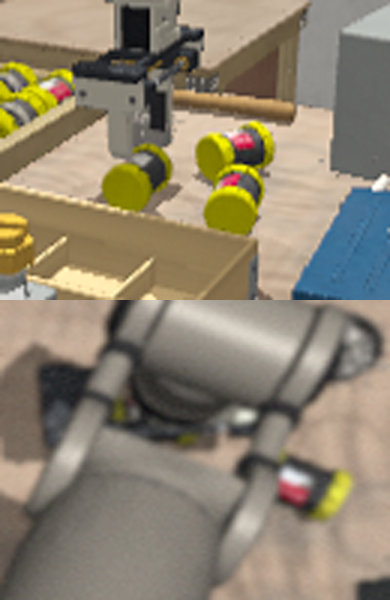

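The picture shows the open gripper just above the first coupling, with its fingers towards the caps. I'll settle there, then go down.

Emit:
step_arm:
  targets:
    - [[0,-0.007,0.007,0],[0,-0.007,0.007,0],[0,-0.007,0.007,0],[0,-0.007,0.007,0],[0,-0.007,0.007,0]]

```text
time: 3.58
tool_pos: [638.7, -232.2, 83.2]
tcp_rot: [-2.642, 1.568, -2.581]
contact_force: [1.1, -0.5, 0.1]
grip_width: 91.9
```

```bash
python3 - <<'E'
from h import *
to(632.5,-230,30,93.3)
E
```

```text
pos [ 638.7 -232.2   83.2] yaw 93.5 grip 91.9 j [-0.46  0.75  1.22 -0.    1.17 -2.09] F [ 1.1 -0.5  0.1] t 3.5833
 shift m [ 0.0532  0.0027 -0.0059] turn 0.2 xaxis [-0. -0. -1.]
```

Emit:
step_arm:
  targets:
    - [[0,0.003,-0.006,0],[0.018,0.003,-0.006,0],[0.036,0.003,-0.006,0],[0.053,0.003,-0.006,0],[0.053,0.003,-0.006,0]]

```text
time: 4.0
tool_pos: [629.7, -228.4, 26.9]
tcp_rot: [2.892, 1.563, 2.953]
contact_force: [-1.6, 1.0, -0.0]
grip_width: 92.0
```

Emit:
step_arm:
  targets:
    - [[0,0,0,0],[0,0,0,0],[0,0,0,0],[0,0,0,0],[0,0,0,0]]

```text
time: 4.42
tool_pos: [630.2, -228.6, 27.9]
tcp_rot: [2.96, 1.564, 3.021]
contact_force: [-0.2, 0.5, 0.4]
grip_width: 91.7
```

```bash
python3 - <<'E'
from h import *
to(632.5,-230,30,93.3)
E
```

```text
pos [ 630.2 -228.6   27.9] yaw 93.5 grip 91.7 j [-0.46  0.8   1.3  -0.    1.05 -2.09] F [-0.2  0.5  0.4] t 4.4167
 shift m [-0.0021 -0.0015  0.0022] turn 0.2 xaxis [-0.01  0.   -1.  ]
```

Emit:
step_arm:
  targets:
    - [[-0.002,-0.001,0.002,0],[-0.002,-0.001,0.002,0],[-0.002,-0.001,0.002,0],[-0.002,-0.001,0.002,0],[-0.002,-0.001,0.002,0]]

```text
time: 4.83
tool_pos: [632.3, -229.4, 29.8]
tcp_rot: [2.951, 1.564, 3.012]
contact_force: [0.5, 0.6, 0.6]
grip_width: 91.8
```

Emit:
step_arm:
  targets:
    - [[0,0,0,0],[0,0,0,0],[0,0,0,0],[0,0,0,0],[0,0,0,0]]
  jaw: 1

```text
time: 5.25
tool_pos: [632.3, -229.6, 29.8]
tcp_rot: [2.989, 1.564, 3.05]
contact_force: [0.5, -1.3, -0.7]
grip_width: 76.3
```

Emit:
step_arm:
  targets:
    - [[0,0,0,0],[-0.01,0,0,0],[-0.03,0,0,0],[-0.05,0,0,0],[-0.05,0,0,0]]

```text
time: 5.67
tool_pos: [634.7, -230.5, 84.5]
tcp_rot: [-1.733, 1.568, -1.672]
contact_force: [1.3, -1.0, -2.7]
grip_width: 76.5
```

```bash
python3 - <<'E'
from h import *
to(632.5,-230,30,93.3)
c=cap('scene'); crop(c,290,100,420,240,4,'s2.png')
E
```

```text
pos [ 634.7 -230.5   84.5] yaw 93.5 grip 76.5 j [-0.46  0.74  1.24 -0.    1.16 -2.09] F [ 1.3 -1.  -2.7] t 5.6667
 shift m [ 0.0545  0.0007 -0.0022] turn 0.2 xaxis [-0. -0. -1.]
```

View pics/s2.png

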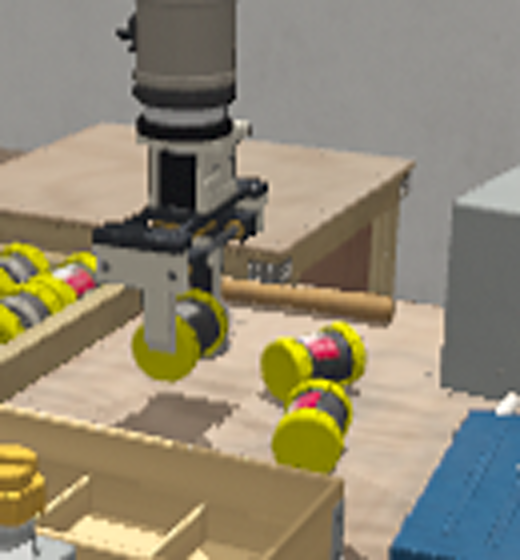

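The coupling is held by both end caps at the right height. I'll carry it over the middle bay and turn it.

Emit:
step_arm:
  targets:
    - [[-0.025,0.0,0,0],[-0.05,0.025,-0.004,0],[-0.08,0.055,-0.01,0],[-0.085,0.09,-0.015,0],[-0.085,0.12,-0.02,0]]

```text
time: 6.13
tool_pos: [607.0, -110.0, 168.7]
tcp_rot: [-1.258, 1.569, -1.198]
contact_force: [1.5, 0.7, -3.5]
grip_width: 76.4
```

Emit:
step_arm:
  targets:
    - [[0,0.03,-0.005,0],[0,0.06,-0.01,0],[0,0.09,-0.015,0],[0,0.12,-0.02,0],[0,0.13,-0.022,0]]

```text
time: 6.55
tool_pos: [575.1, 22.6, 167.2]
tcp_rot: [2.922, 1.568, 2.985]
contact_force: [0.6, -0.9, -2.6]
grip_width: 76.2
```

Emit:
step_arm:
  targets:
    - [[0,0,0,6],[0,0,0,12],[0,0,0,18],[0,0,0,24],[0,0,0,30]]

```text
time: 6.97
tool_pos: [574.4, 22.4, 165.8]
tcp_rot: [-2.772, 1.566, 3.046]
contact_force: [0.4, -0.1, -3.0]
grip_width: 76.4
```

Emit:
step_arm:
  targets:
    - [[0,0,0,6],[0,0,0,12],[0,0,0,18],[0,0,0,24],[0,0,0,30]]

```text
time: 7.38
tool_pos: [573.8, 22.1, 164.5]
tcp_rot: [-2.236, 1.563, 3.053]
contact_force: [0.5, -0.1, -3.3]
grip_width: 76.2
```

Emit:
step_arm:
  targets:
    - [[0,0,0,6],[0,0,0,12],[0,0,0,18],[0,0,0,24],[0,0,0,30]]

```text
time: 7.8
tool_pos: [573.3, 21.8, 163.2]
tcp_rot: [-1.694, 1.561, 3.066]
contact_force: [0.1, 0.5, -3.2]
grip_width: 76.1
```

```bash
python3 - <<'E'
from h import *
to(575.5,22,41.5,0)
E
```

```text
pos [573.3  21.8 163.2] yaw 2.7 grip 76.1 j [-0.1   0.49  1.47 -0.    1.19 -0.14] F [ 0.1  0.5 -3.2] t 7.8
 shift m [1.217e-01 3.400e-03 1.000e-04] turn 2.7 xaxis [-0.01  0.   -1.  ]
```

Emit:
step_arm:
  targets:
    - [[0.02,0.003,0,1],[0.045,0.003,0,3],[0.07,0.003,0,3],[0.09,0.003,0,3],[0.09,0.003,0,3]]

```text
time: 8.22
tool_pos: [571.7, 22.0, 67.9]
tcp_rot: [-1.645, 1.551, 3.062]
contact_force: [-1.2, -1.0, -4.3]
grip_width: 76.6
```

```bash
python3 - <<'E'
from h import *
to(575.5,22,41.5,0)
c=cap('top');crop(c,250,140,350,260,4,'t3.png')
E
```

```text
pos [571.7  22.   67.9] yaw -0.3 grip 76.6 j [-0.1   0.6   1.57 -0.    0.99 -0.09] F [-1.2 -1.  -4.3] t 8.2167
 shift m [ 0.0264  0.0043 -0.    ] turn -0.3 xaxis [-0.02  0.   -1.  ]
```

View pics/t3.png

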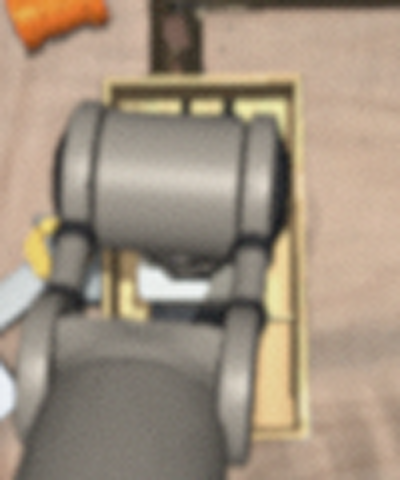

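Emit:
step_arm:
  targets:
    - [[0,0.004,0,0],[0.006,0.004,0,0],[0.012,0.004,0,0],[0.017,0.004,0,0],[0.017,0.004,0,0]]

```text
time: 8.68
tool_pos: [576.3, 22.0, 52.5]
tcp_rot: [-1.643, 1.553, 3.064]
contact_force: [-0.1, 0.2, -3.8]
grip_width: 76.2
```

Emit:
step_arm:
  targets:
    - [[0.001,0,0,0],[0.002,0,0,0],[0.003,0,0,0],[0.004,0,0,0],[0.004,0,0,0]]

```text
time: 9.1
tool_pos: [576.3, 22.0, 48.5]
tcp_rot: [-1.644, 1.553, 3.063]
contact_force: [0.7, 0.0, -3.0]
grip_width: 76.4
```

```bash
python3 - <<'E'
from h import *
to(575.5,22,41.5,0)
E
```

```text
pos [576.3  22.   48.5] yaw -0.3 grip 76.4 j [-0.09  0.64  1.57 -0.    0.95 -0.09] F [ 0.7  0.  -3. ] t 9.1
 shift m [ 0.007  -0.0007  0.    ] turn -0.3 xaxis [-0.02  0.   -1.  ]
```

Emit:
step_arm:
  targets:
    - [[0.001,-0.001,0,0],[0.002,-0.001,0,0],[0.003,-0.001,0,0],[0.004,-0.001,0,0],[0.004,-0.001,0,0]]

```text
time: 9.52
tool_pos: [575.1, 22.0, 44.2]
tcp_rot: [-1.645, 1.553, 3.062]
contact_force: [-0.7, -1.2, -1.3]
grip_width: 76.1
```

Emit:
step_arm:
  targets:
    - [[0.0005,0,0,0],[0.001,0,0,0],[0.0015,0,0,0],[0.002,0,0,0],[0.002,0,0,0]]

```text
time: 9.93
tool_pos: [575.2, 22.1, 42.6]
tcp_rot: [-1.65, 1.553, 3.058]
contact_force: [-1.2, 0.6, -0.1]
grip_width: 76.4
```

Emit:
step_arm:
  targets:
    - [[0.0005,0,0,0],[0.001,0,0,0],[0.0015,0,0,0],[0.0015,0,0,0],[0.0015,0,0,0]]

```text
time: 10.35
tool_pos: [575.3, 22.3, 42.2]
tcp_rot: [-1.66, 1.554, 3.047]
contact_force: [-4.0, 1.5, 7.2]
grip_width: 76.3
```

Emit:
step_arm:
  targets:
    - [[0,0,0,0],[0,0,0,0],[0,0,0,0],[0,0,0,0],[0,0,0,0]]
  jaw: 0

```text
time: 10.77
tool_pos: [575.3, 22.2, 42.0]
tcp_rot: [-1.657, 1.554, 3.05]
contact_force: [-0.4, 0.5, -0.1]
grip_width: 92.2
```

Emit:
step_arm:
  targets:
    - [[-0.01,0,0,0],[-0.03,0,0,0],[-0.06,0,0,0],[-0.09,0,0,0],[-0.12,0,0,0]]

```text
time: 11.18
tool_pos: [577.1, 22.0, 163.9]
tcp_rot: [-1.658, 1.554, 3.049]
contact_force: [0.4, -0.6, -0.5]
grip_width: 91.9
```

```bash
python3 - <<'E'
from h import *
to(517,-221.5,150,14); to(517,-221.5,150,14-180,False)
c=cap('scene');crop(c,230,160,430,300,4,'s3.png')
E
```

```text
pos [577.1  22.  163.9] yaw -0.3 grip 91.9 j [-0.09  0.5   1.45 -0.    1.2  -0.09] F [ 0.4 -0.6 -0.5] t 11.1833
 shift m [ 0.0145 -0.0586  0.2438] turn -14.3 xaxis [-0.02  0.   -1.  ]
pos [577.1  22.  163.9] yaw -0.3 grip 91.9 j [-0.09  0.5   1.45 -0.    1.2  -0.09] F [ 0.4 -0.6 -0.5] t 11.1833
 shift m [ 0.0145 -0.0586  0.2438] turn 165.7 xaxis [-0.02  0.   -1.  ]
```

View pics/s3.png

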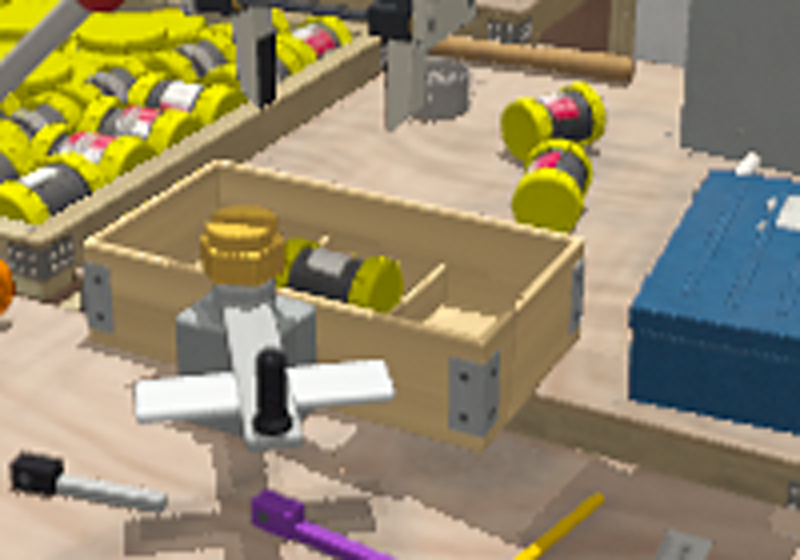

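The coupling lies in the middle bay. The next one is the near coupling.

Emit:
step_arm:
  targets:
    - [[0,-0.01,0.035,0],[0,-0.02,0.07,0],[0,-0.03,0.1,0],[0,-0.04,0.13,0],[0,-0.04,0.16,0]]

```text
time: 11.65
tool_pos: [538.0, -139.1, 171.5]
tcp_rot: [-1.647, 1.564, 3.06]
contact_force: [0.5, -0.0, -0.4]
grip_width: 91.9
```

Emit:
step_arm:
  targets:
    - [[0,-0.005,0.03,-5],[0,-0.01,0.06,-10],[0,-0.018,0.08,-14],[0,-0.018,0.08,-14],[0,-0.018,0.08,-14]]

```text
time: 12.07
tool_pos: [519.2, -220.0, 171.9]
tcp_rot: [-1.902, 1.565, 3.046]
contact_force: [1.4, 0.2, 0.2]
grip_width: 91.7
```

```bash
python3 - <<'E'
from h import *
to(517,-221.5,11,14)
E
```

```text
pos [ 519.2 -220.   171.9] yaw 13.5 grip 91.7 j [-0.54  0.46  1.49 -0.    1.19 -0.77] F [1.4 0.2 0.2] t 12.0667
 shift m [ 0.1609 -0.0015  0.0012] turn -0.5 xaxis [-0.01  0.   -1.  ]
```

Emit:
step_arm:
  targets:
    - [[0.03,-0.002,0.001,0],[0.06,-0.002,0.001,0],[0.09,-0.002,0.001,0],[0.11,-0.002,0.001,0],[0.11,-0.002,0.001,0]]

```text
time: 12.48
tool_pos: [514.7, -218.7, 58.1]
tcp_rot: [-2.177, 1.557, 2.772]
contact_force: [-1.1, 0.6, -0.0]
grip_width: 92.0
```

Emit:
step_arm:
  targets:
    - [[0.01,0,0,0],[0.02,0,0,0],[0.03,0,0,0],[0.04,0,0,0],[0.043,0,0,0]]

```text
time: 12.9
tool_pos: [513.7, -218.1, 13.8]
tcp_rot: [-2.192, 1.556, 2.757]
contact_force: [-0.2, 0.1, -0.8]
grip_width: 91.6
```

```bash
python3 - <<'E'
from h import *
to(517,-221.5,11,14)
E
```

```text
pos [ 513.7 -218.1   13.8] yaw 13.5 grip 91.6 j [-0.54  0.66  1.66 -0.    0.84 -0.77] F [-0.2  0.1 -0.8] t 12.9
 shift m [0.0027 0.0024 0.0041] turn -0.5 xaxis [-0.01  0.01 -1.  ]
```

Emit:
step_arm:
  targets:
    - [[0.002,0.002,0.004,0],[0.002,0.002,0.004,0],[0.002,0.002,0.004,0],[0.002,0.002,0.004,0],[0.002,0.002,0.004,0]]

```text
time: 13.32
tool_pos: [516.8, -221.7, 12.2]
tcp_rot: [-2.183, 1.556, 2.765]
contact_force: [0.0, 0.1, 0.6]
grip_width: 92.2
```

Emit:
step_arm:
  targets:
    - [[0,0,0,0],[0,0,0,0],[0,0,0,0],[0,0,0,0],[0,0,0,0]]
  jaw: 1

```text
time: 13.73
tool_pos: [516.7, -221.7, 12.2]
tcp_rot: [-2.182, 1.556, 2.766]
contact_force: [-0.4, 1.0, -0.4]
grip_width: 62.8
```

Emit:
step_arm:
  targets:
    - [[0,0,0,0],[-0.01,0,0,0],[-0.04,0,0,0],[-0.08,0,0,0],[-0.11,0,0,0]]

```text
time: 14.15
tool_pos: [518.1, -222.1, 124.4]
tcp_rot: [-2.19, 1.556, 2.758]
contact_force: [0.7, -1.1, -3.1]
grip_width: 55.7
```

Emit:
step_arm:
  targets:
    - [[-0.02,0,0,0],[-0.05,0,0,0],[-0.05,0,0,-6],[-0.05,0,0,-12],[-0.05,0,0,-16]]

```text
time: 14.57
tool_pos: [518.5, -222.1, 175.2]
tcp_rot: [-2.474, 1.556, 2.759]
contact_force: [0.4, 0.6, -4.3]
grip_width: 55.4
```

```bash
python3 - <<'E'
from h import *
to(481.5,22,170,90)
E
```

```text
pos [ 518.5 -222.1  175.2] yaw 29.8 grip 55.4 j [-0.54  0.47  1.48 -0.    1.21 -1.06] F [ 0.4  0.6 -4.3] t 14.5667
 shift m [ 0.007   0.0894 -0.2301] turn -60.2 xaxis [-0.01  0.01 -1.  ]
```

Emit:
step_arm:
  targets:
    - [[0,0.01,-0.023,0],[0,0.02,-0.046,0],[0,0.03,-0.07,0],[0,0.04,-0.095,0],[0,0.045,-0.115,0]]

```text
time: 14.98
tool_pos: [499.5, -97.9, 176.2]
tcp_rot: [-2.514, 1.555, 2.72]
contact_force: [-0.4, 0.6, -3.8]
grip_width: 55.7
```

Emit:
step_arm:
  targets:
    - [[0,0.01,-0.023,0],[0,0.02,-0.046,0],[0,0.03,-0.07,0],[0,0.04,-0.095,0],[0,0.045,-0.115,0]]

```text
time: 15.4
tool_pos: [480.6, 26.2, 177.4]
tcp_rot: [-2.535, 1.554, 2.699]
contact_force: [-0.2, 0.4, -3.6]
grip_width: 55.9
```

Emit:
step_arm:
  targets:
    - [[0,0,0,-6],[0,0,0,-12],[0,0,0,-18],[0,0,0,-24],[0,0,0,-30]]

```text
time: 15.82
tool_pos: [480.0, 26.4, 177.5]
tcp_rot: [-3.044, 1.553, 2.719]
contact_force: [-0.3, -0.1, -4.3]
grip_width: 55.7
```

Emit:
step_arm:
  targets:
    - [[0,0,0,-6],[0,0,0,-12],[0,0,0,-18],[0,0,0,-24],[0,0,0,-30]]

```text
time: 16.23
tool_pos: [479.4, 26.5, 177.6]
tcp_rot: [2.724, 1.552, 2.733]
contact_force: [0.2, 0.0, -4.6]
grip_width: 55.5
```

```bash
python3 - <<'E'
from h import *
to(481.5,22,23,90)
E
```

```text
pos [479.4  26.5 177.6] yaw 90.5 grip 55.5 j [-0.11  0.32  1.71  0.01  1.14 -1.69] F [ 0.2  0.  -4.6] t 16.2333
 shift m [ 0.1545 -0.0057  0.0047] turn 0.5 xaxis [-0.02  0.01 -1.  ]
```

Emit:
step_arm:
  targets:
    - [[0.025,-0.006,0.003,0],[0.05,-0.006,0.003,0],[0.08,-0.006,0.003,0],[0.11,-0.006,0.003,0],[0.11,-0.006,0.003,0]]

```text
time: 16.65
tool_pos: [476.4, 21.7, 63.2]
tcp_rot: [2.83, 1.542, 2.838]
contact_force: [-1.5, 0.3, -4.8]
grip_width: 55.1
```

Emit:
step_arm:
  targets:
    - [[0,0,0,0],[0,0,0,0],[0,0,0,0],[0,0,0,0],[0,0,0,0]]

```text
time: 17.07
tool_pos: [477.2, 21.7, 64.5]
tcp_rot: [2.811, 1.544, 2.819]
contact_force: [-0.0, 0.1, -4.2]
grip_width: 55.6
```

```bash
python3 - <<'E'
from h import *
to(481.5,22,23,90)
E
```

```text
pos [477.2  21.7  64.5] yaw 90.5 grip 55.6 j [-0.12  0.47  1.84  0.01  0.85 -1.7 ] F [-0.   0.1 -4.2] t 17.0667
 shift m [ 0.0414 -0.0001  0.0053] turn 0.5 xaxis [-0.03  0.01 -1.  ]
```

Emit:
step_arm:
  targets:
    - [[0,0,0.006,0],[0.008,0,0.006,0],[0.016,0,0.006,0],[0.024,0,0.006,0],[0.031,0,0.006,0]]

```text
time: 17.48
tool_pos: [481.8, 22.1, 32.0]
tcp_rot: [2.823, 1.543, 2.831]
contact_force: [-0.6, -0.0, -4.5]
grip_width: 55.7
```

Emit:
step_arm:
  targets:
    - [[0.001,0,0,0],[0.002,0,0,0],[0.003,0,0,0],[0.003,0,0,0],[0.003,0,0,0]]

```text
time: 17.9
tool_pos: [481.9, 22.1, 29.2]
tcp_rot: [2.82, 1.543, 2.828]
contact_force: [-0.5, -0.2, -3.9]
grip_width: 55.5
```

```bash
python3 - <<'E'
from h import *
to(481.5,22,23,90)
E
```

```text
pos [481.9  22.1  29.2] yaw 90.5 grip 55.5 j [-0.12  0.54  1.85  0.01  0.78 -1.7 ] F [-0.5 -0.2 -3.9] t 17.9
 shift m [ 0.0062 -0.0001 -0.0002] turn 0.5 xaxis [-0.03  0.01 -1.  ]
```

Emit:
step_arm:
  targets:
    - [[0.001,0,0,0],[0.002,0,0,0],[0.003,0,0,0],[0.004,0,0,0],[0.004,0,0,0]]

```text
time: 18.32
tool_pos: [481.7, 22.1, 25.1]
tcp_rot: [2.821, 1.543, 2.829]
contact_force: [0.5, 0.7, -4.4]
grip_width: 55.7
```

Emit:
step_arm:
  targets:
    - [[0.0005,0,0,0],[0.001,0,0,0],[0.0015,0,0,0],[0.0015,0,0,0],[0.0015,0,0,0]]

```text
time: 18.73
tool_pos: [481.7, 22.1, 23.6]
tcp_rot: [2.821, 1.543, 2.829]
contact_force: [-0.3, 0.3, -3.5]
grip_width: 55.3
```

Emit:
step_arm:
  targets:
    - [[0.0005,0,0,0],[0.001,0,0,0],[0.0015,0,0,0],[0.0015,0,0,0],[0.0015,0,0,0]]

```text
time: 19.15
tool_pos: [481.7, 22.2, 23.1]
tcp_rot: [2.817, 1.544, 2.826]
contact_force: [-3.3, 1.0, 9.0]
grip_width: 55.8
```

Emit:
step_arm:
  targets:
    - [[0.0005,0,0,0],[0.001,0,0,0],[0.001,0,0,0],[0.001,0,0,0],[0.001,0,0,0]]

```text
time: 19.57
tool_pos: [481.8, 22.2, 23.1]
tcp_rot: [2.814, 1.544, 2.823]
contact_force: [-3.7, -0.7, 9.7]
grip_width: 55.5
```

Emit:
step_arm:
  targets:
    - [[0,0,0,0],[0,0,0,0],[0,0,0,0],[0,0,0,0],[0,0,0,0]]
  jaw: 0

```text
time: 19.98
tool_pos: [481.9, 22.2, 23.0]
tcp_rot: [2.814, 1.544, 2.823]
contact_force: [-0.4, 0.5, 0.4]
grip_width: 84.1
```

Emit:
step_arm:
  targets:
    - [[-0.01,0,0,0],[-0.04,0,0,0],[-0.08,0,0,0],[-0.12,0,0,0],[-0.15,0,0,0]]

```text
time: 20.4
tool_pos: [486.2, 20.9, 176.7]
tcp_rot: [2.786, 1.547, 2.794]
contact_force: [1.6, -0.2, -0.0]
grip_width: 91.8
```

Emit:
step_arm:
  targets:
    - [[0,-0.035,0.008,0],[0,-0.07,0.016,0],[0,-0.105,0.024,0],[0,-0.14,0.032,0],[0,-0.175,0.04,0]]

```text
time: 20.82
tool_pos: [527.8, -155.3, 175.4]
tcp_rot: [2.789, 1.548, 2.798]
contact_force: [1.5, 1.1, -0.4]
grip_width: 91.8
```

Emit:
step_arm:
  targets:
    - [[0,-0.035,0.008,0],[0,-0.07,0.016,0],[0,-0.105,0.024,0],[0,-0.14,0.032,0],[0,-0.175,0.04,0]]

```text
time: 21.23
tool_pos: [569.4, -331.7, 173.9]
tcp_rot: [2.788, 1.548, 2.797]
contact_force: [1.5, -1.0, 0.1]
grip_width: 91.8
```

Emit:
step_arm:
  targets:
    - [[0,0,0,7],[0,0,0,14],[0,0,0,21],[0,0,0,28],[0,0,0,35]]

```text
time: 21.65
tool_pos: [569.2, -331.8, 174.4]
tcp_rot: [-2.881, 1.548, 2.794]
contact_force: [-0.6, -0.6, -0.5]
grip_width: 91.8
```

Emit:
step_arm:
  targets:
    - [[0,0,0,7],[0,0,0,14],[0,0,0,21],[0,0,0,28],[0,0,0,35]]

```text
time: 22.07
tool_pos: [569.0, -331.7, 175.0]
tcp_rot: [-2.264, 1.548, 2.793]
contact_force: [0.5, -0.7, -0.2]
grip_width: 92.0
```

Emit:
step_arm:
  targets:
    - [[0,0,0,7],[0,0,0,14],[0,0,0,21],[0,0,0,28],[0,0,0,35]]

```text
time: 22.48
tool_pos: [568.9, -331.6, 175.6]
tcp_rot: [-1.647, 1.548, 2.794]
contact_force: [-0.7, -0.0, -0.7]
grip_width: 92.0
```

```bash
python3 - <<'E'
from h import *
to(569.5,-354,12,-26.7)
c=cap('top');crop(c,260,150,360,250,5,'t4.png')
P=pts(c);u,v=416,204
Q=P[v-25:v+25,u-25:u+25].reshape(-1,3); Q=Q[(Q[:,2]>15)&(Q[:,2]<70)]
m,(w,h),a=cv2.minAreaRect(Q[:,:2].astype(np.float32)); print(np.round(m,1),round(w),round(h),round(a,1),len(Q))
E
```

```text
pos [ 568.9 -331.6  175.6] yaw -15.6 grip 92.0 j [-0.64  0.64  1.17 -0.01  1.35 -0.37] F [-0.7 -0.  -0.7] t 22.4833
 shift m [0.1634 0.0103 0.0217] turn 11.1 xaxis [-0.02  0.01 -1.  ]
[ 587.7 -323.6] 6 49 61.3 34
```

View pics/t4.png

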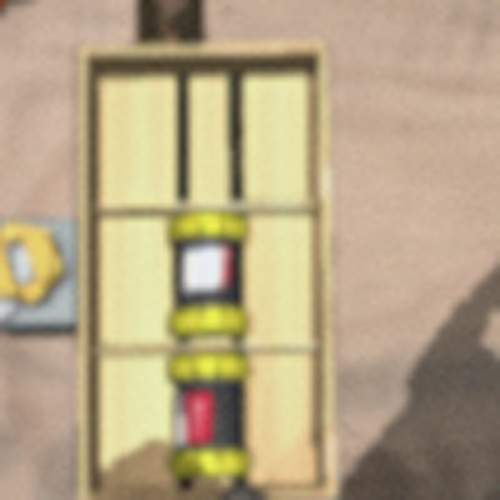

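The middle and near couplings lie straight between the rails, with the far bay empty. Now the third.

Emit:
step_arm:
  targets:
    - [[0,0.01,0.022,6],[0.03,0.01,0.022,11],[0.06,0.01,0.022,11],[0.09,0.01,0.022,11],[0.09,0.01,0.022,11]]

```text
time: 22.95
tool_pos: [567.3, -352.5, 79.2]
tcp_rot: [-1.558, 1.537, 2.686]
contact_force: [-1.1, 1.3, -0.9]
grip_width: 91.4
```

Emit:
step_arm:
  targets:
    - [[0,0,0,0],[0,0,0,0],[0,0,0,0],[0,0,0,0],[0,0,0,0]]

```text
time: 23.37
tool_pos: [568.1, -353.0, 81.1]
tcp_rot: [-1.539, 1.54, 2.706]
contact_force: [-0.5, 0.1, -1.3]
grip_width: 91.8
```

```bash
python3 - <<'E'
from h import *
to(569.5,-354.5,12,-26.7)
E
```

```text
pos [ 568.1 -353.    81.1] yaw -26.8 grip 91.8 j [-0.67  0.75  1.23 -0.01  1.19 -0.2 ] F [-0.5  0.1 -1.3] t 23.3667
 shift m [0.069  0.0041 0.0006] turn -0.1 xaxis [-0.03  0.01 -1.  ]
```

Emit:
step_arm:
  targets:
    - [[0.018,0.004,0,0],[0.036,0.004,0,0],[0.054,0.004,0,0],[0.068,0.004,0,0],[0.068,0.004,0,0]]

```text
time: 23.78
tool_pos: [568.4, -352.9, 10.5]
tcp_rot: [-1.566, 1.535, 2.678]
contact_force: [-0.4, 0.1, -0.7]
grip_width: 91.9
```

Emit:
step_arm:
  targets:
    - [[0,0,0,0],[0,0,0,0],[0,0,0,0],[0,0,0,0],[0,0,0,0]]
  jaw: 1

```text
time: 24.2
tool_pos: [568.9, -353.2, 11.6]
tcp_rot: [-1.556, 1.537, 2.688]
contact_force: [0.7, -0.1, 0.3]
grip_width: 62.8
```

Emit:
step_arm:
  targets:
    - [[0,0,0,0],[0,0,0,0],[0,0,0,0],[-0.01,0,0,0],[-0.03,0,0,0]]

```text
time: 24.62
tool_pos: [567.9, -352.3, 39.2]
tcp_rot: [-1.591, 1.531, 2.653]
contact_force: [-0.6, 0.3, -2.4]
grip_width: 55.6
```

Emit:
step_arm:
  targets:
    - [[-0.03,0,0,0],[-0.06,0,0,0],[-0.09,0,0,0],[-0.12,0,0,0],[-0.13,0,0,0]]

```text
time: 25.03
tool_pos: [574.0, -355.8, 174.6]
tcp_rot: [-1.551, 1.538, 2.693]
contact_force: [0.4, -0.9, -1.6]
grip_width: 55.6
```

```bash
python3 - <<'E'
from h import *
to(669.5,22,170,-90)
E
```

```text
pos [ 574.  -355.8  174.6] yaw -26.8 grip 55.6 j [-0.66  0.68  1.09 -0.01  1.4  -0.2 ] F [ 0.4 -0.9 -1.6] t 25.0333
 shift m [ 0.0072 -0.0849 -0.3803] turn 63.2 xaxis [-0.03  0.01 -1.  ]
```

Emit:
step_arm:
  targets:
    - [[0,-0.0085,-0.038,0],[0,-0.017,-0.076,0],[0,-0.0255,-0.114,0],[0,-0.034,-0.15,0],[0,-0.04,-0.18,0]]

```text
time: 25.45
tool_pos: [619.1, -174.1, 174.8]
tcp_rot: [-1.565, 1.536, 2.68]
contact_force: [-0.0, -0.2, -3.3]
grip_width: 55.6
```

Emit:
step_arm:
  targets:
    - [[0,-0.0085,-0.038,0],[0,-0.017,-0.076,0],[0,-0.0255,-0.114,0],[0,-0.034,-0.15,0],[0,-0.04,-0.18,0]]

```text
time: 25.87
tool_pos: [663.9, 7.6, 175.0]
tcp_rot: [-1.558, 1.533, 2.689]
contact_force: [-0.3, -0.9, -3.1]
grip_width: 55.6
```

Emit:
step_arm:
  targets:
    - [[0,0,0,6],[0,0,0,13],[0,0,0,20],[0,0,0,27],[0,0,0,32]]

```text
time: 26.28
tool_pos: [663.3, 7.9, 173.7]
tcp_rot: [-0.973, 1.531, 2.709]
contact_force: [-0.4, 0.6, -2.1]
grip_width: 55.2
```

Emit:
step_arm:
  targets:
    - [[0,0,0,6],[0,0,0,13],[0,0,0,20],[0,0,0,27],[0,0,0,31]]

```text
time: 26.7
tool_pos: [662.6, 8.0, 172.3]
tcp_rot: [-0.405, 1.529, 2.731]
contact_force: [-1.0, -0.5, -2.4]
grip_width: 55.3
```

```bash
python3 - <<'E'
from h import *
to(669.5,22,100,-90)
E
```

```text
pos [662.6   8.  172.3] yaw -90.4 grip 55.3 j [-0.11  0.66  1.14  0.01  1.38  1.47] F [-1.  -0.5 -2.4] t 26.7
 shift m [ 0.0722 -0.0129 -0.0096] turn -0.4 xaxis [-0.04  0.02 -1.  ]
```

Emit:
step_arm:
  targets:
    - [[0,-0.013,-0.01,0],[0.02,-0.013,-0.01,0],[0.045,-0.013,-0.01,0],[0.07,-0.013,-0.01,0],[0.095,-0.013,-0.01,0]]

```text
time: 27.12
tool_pos: [668.2, 22.7, 75.0]
tcp_rot: [-0.39, 1.527, 2.745]
contact_force: [-0.3, 0.1, -2.4]
grip_width: 55.7
```

Emit:
step_arm:
  targets:
    - [[0,0,0,0],[0,0,0,0],[0,0,0,0],[0,0,0,0],[0,0,0,0]]

```text
time: 27.53
tool_pos: [669.3, 22.5, 77.0]
tcp_rot: [-0.416, 1.53, 2.719]
contact_force: [-0.8, 0.6, -1.7]
grip_width: 55.7
```

```bash
python3 - <<'E'
from h import *
to(669.5,22,34,-90)
E
```

```text
pos [669.3  22.5  77. ] yaw -90.4 grip 55.7 j [-0.09  0.76  1.23  0.01  1.19  1.48] F [-0.8  0.6 -1.7] t 27.5333
 shift m [ 0.043   0.0012 -0.0018] turn -0.4 xaxis [-0.04  0.02 -1.  ]
```

Emit:
step_arm:
  targets:
    - [[0.008,0.001,-0.002,0],[0.018,0.001,-0.002,0],[0.028,0.001,-0.002,0],[0.038,0.001,-0.002,0],[0.042,0.001,-0.002,0]]

```text
time: 27.95
tool_pos: [668.2, 22.3, 32.2]
tcp_rot: [-0.386, 1.527, 2.75]
contact_force: [-0.7, -0.1, -3.3]
grip_width: 54.9
```

Emit:
step_arm:
  targets:
    - [[0.001,0,0,0],[0.002,0,0,0],[0.003,0,0,0],[0.004,0,0,0],[0.005,0,0,0]]

```text
time: 28.37
tool_pos: [668.3, 22.4, 27.6]
tcp_rot: [-0.393, 1.527, 2.742]
contact_force: [-0.2, 0.5, -2.5]
grip_width: 55.6
```

Emit:
step_arm:
  targets:
    - [[0.0005,0,0,0],[0.001,0,0,0],[0.0015,0,0,0],[0.002,0,0,0],[0.002,0,0,0]]

```text
time: 28.78
tool_pos: [668.2, 22.4, 25.6]
tcp_rot: [-0.393, 1.527, 2.742]
contact_force: [-1.3, -0.4, -2.2]
grip_width: 55.4
```

```bash
python3 - <<'E'
from h import *
to(669.5,22,23,-90)
E
```

```text
pos [668.2  22.4  25.6] yaw -90.4 grip 55.4 j [-0.09  0.82  1.27  0.01  1.1   1.48] F [-1.3 -0.4 -2.2] t 28.7833
 shift m [ 0.0025  0.0005 -0.0014] turn -0.4 xaxis [-0.04  0.02 -1.  ]
```

Emit:
step_arm:
  targets:
    - [[0.0005,0,-0.001,0],[0.001,0,-0.001,0],[0.0015,0,-0.001,0],[0.0015,0,-0.001,0],[0.0015,0,-0.001,0]]

```text
time: 29.2
tool_pos: [669.3, 22.5, 24.1]
tcp_rot: [-0.395, 1.528, 2.74]
contact_force: [0.6, -0.6, -2.6]
grip_width: 55.5
```

Emit:
step_arm:
  targets:
    - [[0.0005,0,0,0],[0.001,0,0,0],[0.001,0,0,0],[0.001,0,0,0],[0.001,0,0,0]]

```text
time: 29.62
tool_pos: [669.2, 22.5, 23.5]
tcp_rot: [-0.397, 1.528, 2.739]
contact_force: [-3.5, 1.1, 3.0]
grip_width: 55.3
```

Emit:
step_arm:
  targets:
    - [[0.0005,0,0,0],[0.001,0,0,0],[0.001,0,0,0],[0.001,0,0,0],[0.001,0,0,0]]

```text
time: 30.03
tool_pos: [669.2, 22.6, 23.2]
tcp_rot: [-0.398, 1.528, 2.737]
contact_force: [-3.8, 0.7, 6.0]
grip_width: 55.3
```

Contact with the rails is made. I'll release and lift.

Emit:
step_arm:
  targets:
    - [[0,0,0,0],[0,0,0,0],[0,0,0,0],[0,0,0,0],[0,0,0,0]]
  jaw: 0

```text
time: 30.45
tool_pos: [669.2, 22.5, 22.9]
tcp_rot: [-0.396, 1.528, 2.739]
contact_force: [-0.0, 0.2, -0.4]
grip_width: 84.7
```

Emit:
step_arm:
  targets:
    - [[0,0,0,0],[0,0,0,0],[-0.02,0,0,0],[-0.05,0,0,0],[-0.08,0,0,0]]

```text
time: 30.87
tool_pos: [671.6, 21.2, 102.6]
tcp_rot: [-0.378, 1.525, 2.757]
contact_force: [-0.5, -0.5, 0.4]
grip_width: 91.6
```

Emit:
step_arm:
  targets:
    - [[-0.03,0,0,0],[-0.06,0,0,0],[-0.09,0,0,0],[-0.12,0,0,0],[-0.12,0,0,0]]

```text
time: 31.28
tool_pos: [679.3, 18.9, 230.1]
tcp_rot: [-0.483, 1.537, 2.652]
contact_force: [-0.4, 0.2, 0.2]
grip_width: 91.9
```

```bash
python3 - <<'E'
from h import *
c=load('top')
k=ray(c,205+122.5/6-.5,150+506.5/6-.5,131)[:2]; print(k)
s=np.array([575.5,131.5]); d=k-s; print(np.hypot(*d),'keeper ang',np.degrees(np.arctan2(d[1],d[0])))
to(k[0],k[1],220,128)
E
```

```text
[480.50654722 248.53763603]
150.73673844914543 keeper ang 129.06446859450284
pos [679.3  18.9 230.1] yaw -90.4 grip 91.9 j [-0.09  0.66  0.99  0.01  1.53  1.49] F [-0.4  0.2  0.2] t 31.2833
 shift m [ 0.0198 -0.2281  0.1998] turn -38.4 xaxis [-0.03  0.02 -1.  ]
```

Emit:
step_arm:
  targets:
    - [[0,-0.025,0.022,0],[0,-0.05,0.044,0],[0,-0.075,0.066,0],[0,-0.1,0.088,0],[0,-0.116,0.101,0]]

```text
time: 31.7
tool_pos: [577.0, 137.7, 235.2]
tcp_rot: [-0.495, 1.536, 2.641]
contact_force: [1.2, 0.8, 0.7]
grip_width: 91.8
```

Emit:
step_arm:
  targets:
    - [[0,-0.025,0.022,0],[0,-0.05,0.044,0],[0,-0.075,0.066,0],[0,-0.1,0.088,0],[0,-0.116,0.101,0]]
  jaw: 0.55

```text
time: 32.12
tool_pos: [474.3, 256.1, 240.5]
tcp_rot: [-0.508, 1.535, 2.63]
contact_force: [0.4, 0.4, 0.8]
grip_width: 63.1
```

Emit:
step_arm:
  targets:
    - [[0,0,0,6],[0,0,0,12],[0,0,0,18],[0,0,0,24],[0,0,0,26]]

```text
time: 32.53
tool_pos: [474.2, 256.2, 240.4]
tcp_rot: [-0.052, 1.536, 2.627]
contact_force: [-0.3, -0.1, 0.2]
grip_width: 41.6
```

Emit:
step_arm:
  targets:
    - [[0,0,0,6],[0,0,0,12],[0,0,0,18],[0,0,0,24],[0,0,0,25]]

```text
time: 32.95
tool_pos: [474.2, 256.2, 240.3]
tcp_rot: [0.386, 1.536, 2.625]
contact_force: [-0.3, -0.3, -0.9]
grip_width: 41.2
```

```bash
python3 - <<'E'
from h import *
to(477.5,250.5,97,-141,False)
c=cap('scene');crop(c,170,160,390,320,3.6,'s4.png')
E
```

```text
pos [474.2 256.2 240.3] yaw -141.7 grip 41.2 j [0.34 0.37 1.45 0.03 1.35 2.8 ] F [-0.3 -0.3 -0.9] t 32.95
 shift m [ 0.143  -0.001  -0.0112] turn -0.7 xaxis [-0.03  0.02 -1.  ]
```

View pics/s4.png

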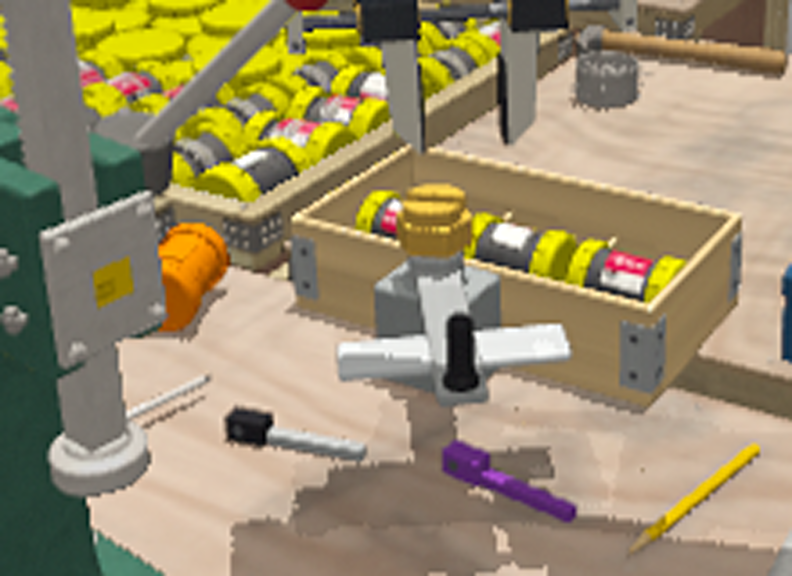

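All three couplings are in their bays, and the gripper is above the knob, which is at crop (460,355). I'll lower onto the knob.

Emit:
step_arm:
  targets:
    - [[0.025,-0.001,-0.011,0],[0.05,-0.001,-0.011,0],[0.075,-0.001,-0.011,0],[0.095,-0.001,-0.011,0],[0.095,-0.001,-0.011,0]]

```text
time: 33.42
tool_pos: [476.4, 249.0, 141.1]
tcp_rot: [0.524, 1.53, 2.769]
contact_force: [-1.1, 0.2, -0.3]
grip_width: 41.3
```

```bash
python3 - <<'E'
from h import *
to(477.5,250.5,97,-141,False)
c=cap('top');crop(c,205,150,315,260,4,'t5.png')
E
```

```text
pos [476.4 249.  141.1] yaw -141.4 grip 41.3 j [0.32 0.46 1.59 0.03 1.12 2.78] F [-1.1  0.2 -0.3] t 33.4167
 shift m [ 0.044  -0.0027 -0.0011] turn -0.4 xaxis [-0.04  0.01 -1.  ]
```

Emit:
step_arm:
  targets:
    - [[0.01,0,0,0],[0.02,0,0,0],[0.03,0,0,0],[0.04,0,0,0],[0.045,0,0,0]]

```text
time: 33.88
tool_pos: [475.5, 250.0, 97.0]
tcp_rot: [0.494, 1.531, 2.739]
contact_force: [-0.3, 0.1, 0.1]
grip_width: 41.3
```

```bash
python3 - <<'E'
from h import *
to(477.5,250.5,97,-141,False)
E
```

```text
pos [475.5 250.   97. ] yaw -141.4 grip 41.3 j [0.33 0.51 1.64 0.03 1.01 2.78] F [-0.3  0.1  0.1] t 33.8833
 shift m [-0.0001 -0.0019 -0.0009] turn -0.4 xaxis [-0.04  0.02 -1.  ]
```

Emit:
step_arm:
  targets:
    - [[0,0,0,0],[0,0,0,0],[0,0.0095,-0.0003,-3.5],[0,0.0189,-0.0012,-7],[0,0.0282,-0.0026,-10.5]]
  jaw: 0.72

```text
time: 34.3
tool_pos: [455.5, 230.5, 98.0]
tcp_rot: [0.275, 1.533, 2.706]
contact_force: [0.5, 0.5, -0.3]
grip_width: 25.6
```

Emit:
step_arm:
  targets:
    - [[0,0.0189,-0.0012,-7],[0,0.0375,-0.0046,-14],[0,0.0555,-0.0103,-21],[0,0.0728,-0.0181,-28],[0,0.0889,-0.0281,-35]]

```text
time: 34.72
tool_pos: [418.9, 144.4, 98.7]
tcp_rot: [-0.381, 1.534, 2.668]
contact_force: [1.4, 1.4, -0.4]
grip_width: 25.6
```

```bash
python3 - <<'E'
from h import *
o,p,R=tool(); d=p[:2]-[575.5,131.5]; print('r',np.hypot(*d),'head',np.degrees(np.arctan2(d[1],d[0])))
h=np.arctan2(d[1],d[0]);g=np.array([575.5,131.5])+155*np.array([np.cos(h),np.sin(h)])
to(g[0],g[1],97,np.degrees(h)+90,False)
c=cap('scene');crop(c,170,160,390,320,3.6,'s5.png')
E
```

```text
r 157.09791283418028 head 175.28138894691477
pos [418.9 144.4  98.7] yaw -95.3 grip 25.6 j [0.14 0.37 1.9  0.03 0.91 1.79] F [ 1.4  1.4 -0.4] t 34.7167
 shift m [ 0.0016  0.     -0.0022] turn -0.6 xaxis [-0.03  0.02 -1.  ]
```

View pics/s5.png

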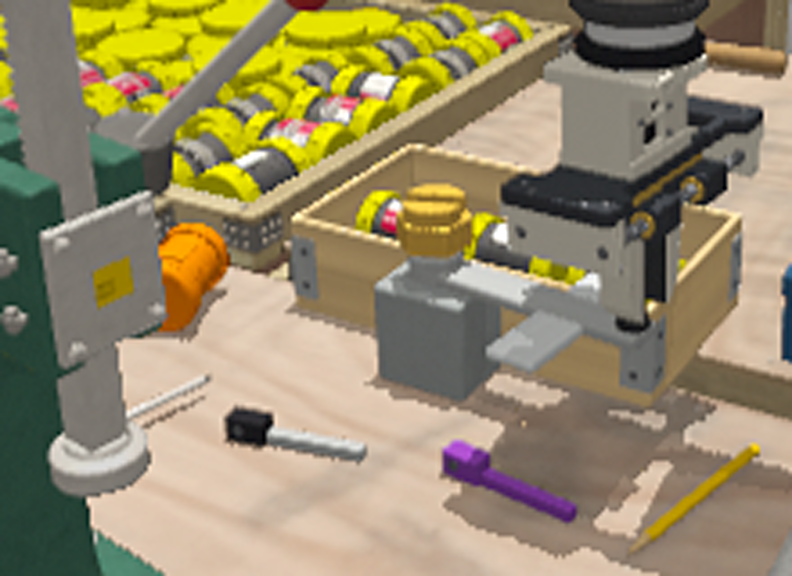

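The keeper is following, and its knob is between the fingers. Continuing the swing.

Emit:
step_arm:
  targets:
    - [[0,0.0189,-0.0032,-7],[0,0.0375,-0.0066,-14],[0,0.0555,-0.0123,-21],[0,0.0728,-0.0201,-28],[0,0.0889,-0.0301,-35]]

```text
time: 35.18
tool_pos: [441.3, 50.4, 97.0]
tcp_rot: [-0.967, 1.535, 2.704]
contact_force: [1.3, 1.6, -0.3]
grip_width: 25.6
```

Emit:
step_arm:
  targets:
    - [[0,0.0189,-0.0012,-7],[0,0.0375,-0.0046,-14],[0,0.0555,-0.0103,-21],[0,0.0728,-0.0181,-28],[0,0.0889,-0.0281,-35]]

```text
time: 35.6
tool_pos: [511.3, -12.7, 94.3]
tcp_rot: [-1.59, 1.535, 2.696]
contact_force: [-0.9, 1.1, 0.5]
grip_width: 25.3
```

```bash
python3 - <<'E'
from h import *
o,p,R=tool(); d=p[:2]-[575.5,131.5]; h=np.arctan2(d[1],d[0]); print('r',np.hypot(*d),'head',np.degrees(h))
g=np.array([575.5,131.5])+155*np.array([np.cos(h),np.sin(h)])
to(g[0],g[1],97,np.degrees(h)+90,False)
E
```

```text
r 157.86470567058555 head -114.01080049939165
pos [511.3 -12.7  94.3] yaw -24.5 grip 25.3 j [-0.18  0.48  1.71  0.01  0.98  0.24] F [-0.9  1.1  0.5] t 35.6
 shift m [-0.0027 -0.0001 -0.0029] turn -0.5 xaxis [-0.03  0.02 -1.  ]
```

Emit:
step_arm:
  targets:
    - [[-0.002,0.0189,-0.004,-7],[-0.002,0.0375,-0.0076,-14],[-0.002,0.0555,-0.0133,-21],[-0.002,0.0555,-0.0133,-21],[-0.002,0.0555,-0.0133,-21]]

```text
time: 36.02
tool_pos: [567.6, -23.5, 94.3]
tcp_rot: [-1.955, 1.535, 2.693]
contact_force: [0.4, 0.5, 0.2]
grip_width: 25.9
```

Emit:
step_arm:
  targets:
    - [[0,0.003,0,-1],[0,0.006,-0.0003,-2],[0,0.009,-0.0005,-3],[0,0.011,-0.0005,-3],[0,0.013,-0.0005,-3]]

```text
time: 36.43
tool_pos: [579.6, -23.5, 93.8]
tcp_rot: [-1.985, 1.533, 2.715]
contact_force: [-9.9, -0.1, 6.3]
grip_width: 25.9
```

Emit:
step_arm:
  targets:
    - [[0,0.001,0,0],[0,0.002,0,0],[0,0.003,0,0],[0,0.003,0,0],[0,0.003,0,0]]

```text
time: 36.85
tool_pos: [579.5, -23.4, 93.7]
tcp_rot: [-1.925, 1.526, 2.775]
contact_force: [-11.5, -1.0, 7.8]
grip_width: 25.8
```

```bash
python3 - <<'E'
from h import *
o,p,R=tool(); d=p[:2]-[575.5,131.5]; h=np.arctan2(d[1],d[0]); print('r',np.hypot(*d),'head',np.degrees(h))
to(575.5,131.5-155,97,0,False)
E
```

```text
r 154.97514460677309 head -88.53036946838321
pos [579.5 -23.4  93.7] yaw -0.7 grip 25.8 j [-0.18  0.59  1.5   0.01  1.09 -0.17] F [-11.5  -1.    7.8] t 36.85
 shift m [-0.0031 -0.0041  0.0001] turn -0.7 xaxis [-0.04  0.02 -1.  ]
```

The keeper is at its stop; it pushes back with 11 N. I'll back off, lift, and look at the nut.

Emit:
step_arm:
  targets:
    - [[0,-0.005,0,0],[0,-0.005,0,0],[-0.03,-0.005,0,0],[-0.06,-0.005,0,0],[-0.1,-0.005,0,0]]

```text
time: 37.27
tool_pos: [577.7, -24.8, 193.0]
tcp_rot: [-1.912, 1.522, 2.787]
contact_force: [1.7, 0.3, -0.4]
grip_width: 25.8
```

Emit:
step_arm:
  targets:
    - [[-0.01,0,0.03,-7],[-0.02,0,0.06,-14],[-0.03,0,0.09,-21],[-0.03,0,0.12,-28],[-0.03,0,0.15,-35]]
  jaw: 0

```text
time: 37.68
tool_pos: [577.6, -176.8, 221.6]
tcp_rot: [-2.527, 1.525, 2.788]
contact_force: [0.4, -0.1, -0.3]
grip_width: 54.6
```

```bash
python3 - <<'E'
from h import *
to(575.3,131.5,220,130,False)
c=cap('top');a=cv2.resize(c['color'][185:220,245:285,::-1],None,fx=13,fy=13,interpolation=cv2.INTER_CUBIC)
c2=cap('scene');b=cv2.resize(c2['color'][200:270,240:340,::-1],None,fx=5.2,fy=5.2,interpolation=cv2.INTER_CUBIC)
m=np.zeros((max(a.shape[0],b.shape[0]),a.shape[1]+b.shape[1],3),np.uint8);m[:a.shape[0],:a.shape[1]]=a;m[:b.shape[0],a.shape[1]:]=b
cv2.imwrite('pics/n1.png',cv2.resize(m,None,fx=.76,fy=.76)); print(m.shape)
E
```

```text
pos [ 577.6 -176.8  221.6] yaw 34.6 grip 54.6 j [-0.42  0.52  1.26 -0.    1.41 -1.02] F [ 0.4 -0.1 -0.3] t 37.6833
 shift m [ 0.0065  0.1731 -0.255 ] turn -95.4 xaxis [-0.04  0.02 -1.  ]
(455, 1040, 3)
```

View pics/n1.png

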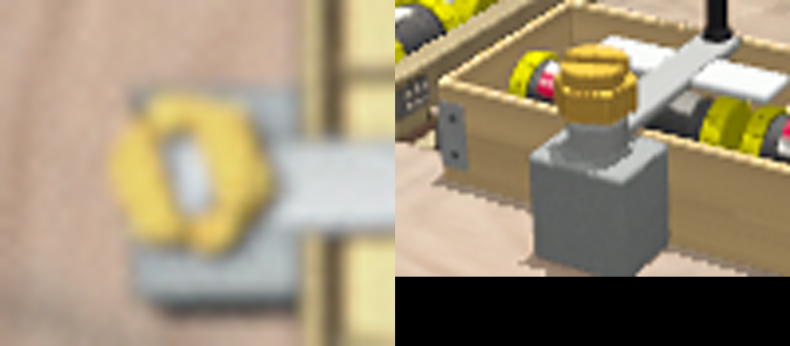

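The nut's slot runs from about (150,108) to (220,235) in the crop, so its heading is near 27°. A corner at (270,183) agrees with that. The keeper lies fully across. I'll measure the nut's height to settle how many turns remain.

```bash
python3 - <<'E'
from h import *
c=load('top');P=pts(c)
hsv=cv2.cvtColor(c['color'],cv2.COLOR_RGB2HSV)
sub=np.zeros(hsv.shape[:2],bool);sub[190:215,252:275]=1
m=sub&(hsv[...,1]>110)&(hsv[...,0]<32)&(hsv[...,0]>12)
Q=P[m]; Q=Q[Q[:,2]>90]
r=np.hypot(Q[:,0]-575.3,Q[:,1]-131.5)
for a,b in[(10,14),(14,18),(18,22),(22,27)]:
    s=(r>=a)&(r<b); print(a,b,s.sum(),np.median(Q[s,2]).round(1) if s.any() else 0,np.mean(Q[s,2]).round(1) if s.any() else 0)
S=P[200:206,262:267].reshape(-1,3); print('stud',np.median(S[:,2]),len(S)); 
B=P[200:206,277:292].reshape(-1,3); print('bar',np.median(B[:,2]),B[:,2].std())
B=P[185:225,300:306].reshape(-1,3); B=B[B[:,2]>75]; print('plate',np.median(B[:,2]),len(B))
# moments for nut centre
v,u=np.nonzero(m); print('nut centre', ray(c,(u.min()+u.max())/2,(v.min()+v.max())/2,120)[:2].round(1), m.sum())
E
```

```text
10 14 22 135.1 134.9
14 18 40 134.4 132.6
18 22 57 131.8 130.2
22 27 8 123.6 125.1
stud 117.96295681124062 30
bar 89.09408186641625 122.82947312630618
plate 86.90885821653796 240
nut centre [576.7 134.2] 129
```

Crown top is at about 134.5 mm and the keeper plate reads correctly at 87–89. So about 387° remain, which also fits the slot heading of 27°. Next I go above the nut and turn to the flats.

Emit:
step_arm:
  targets:
    - [[0,0.02,-0.03,0],[0,0.04,-0.06,0],[0,0.06,-0.09,0],[0,0.08,-0.12,0],[0,0.085,-0.126,0]]

```text
time: 38.2
tool_pos: [576.2, -22.2, 223.0]
tcp_rot: [-2.544, 1.523, 2.768]
contact_force: [-0.3, -0.4, 0.2]
grip_width: 90.8
```

Emit:
step_arm:
  targets:
    - [[0,0.02,-0.03,0],[0,0.04,-0.06,0],[0,0.06,-0.09,0],[0,0.08,-0.12,0],[0,0.085,-0.126,0]]

```text
time: 38.62
tool_pos: [574.8, 135.2, 225.9]
tcp_rot: [-2.593, 1.523, 2.722]
contact_force: [-0.1, 0.4, -0.0]
grip_width: 91.5
```

Emit:
step_arm:
  targets:
    - [[0,0,0,-6],[0,0,0,-13],[0,0,0,-20],[0,0,0,-27],[0,0,0,-28]]

```text
time: 39.03
tool_pos: [575.0, 135.0, 225.8]
tcp_rot: [-3.085, 1.524, 2.722]
contact_force: [-1.2, -0.1, 0.1]
grip_width: 92.2
```

Emit:
step_arm:
  targets:
    - [[0,0,0,-6],[0,0,0,-13],[0,0,0,-20],[0,0,0,-27],[0,0,0,-28]]

```text
time: 39.45
tool_pos: [575.2, 134.7, 225.8]
tcp_rot: [2.707, 1.524, 2.72]
contact_force: [-0.6, 0.4, -0.1]
grip_width: 91.4
```

Emit:
step_arm:
  targets:
    - [[0,0,0,-6],[0,0,0,-13],[0,0,0,-20],[0,0,0,-26],[0,0,0,-26]]

```text
time: 39.87
tool_pos: [575.2, 134.6, 225.7]
tcp_rot: [2.255, 1.524, 2.72]
contact_force: [-0.8, 0.0, 0.3]
grip_width: 91.9
```

Emit:
step_arm:
  targets:
    - [[-0.03,0,0,0],[-0.06,0,0,0],[-0.09,0,0,0],[-0.12,0,0,0],[-0.16,0,0,0]]

```text
time: 40.28
tool_pos: [581.4, 131.4, 385.4]
tcp_rot: [2.293, 1.521, 2.75]
contact_force: [1.9, 0.0, 0.1]
grip_width: 92.0
```

Emit:
step_arm:
  targets:
    - [[0,0,0,0],[0.02,0,0,0],[0.04,0,0,0],[0.06,0,0,0],[0.07,0,0,0]]

```text
time: 40.7
tool_pos: [577.4, 132.5, 312.9]
tcp_rot: [2.329, 1.518, 2.778]
contact_force: [0.6, 0.4, -0.4]
grip_width: 92.1
```

```bash
python3 - <<'E'
from h import *
to(575.5,132,170,117,False)
E
```

```text
pos [577.4 132.5 312.9] yaw 115.7 grip 92.1 j [ 0.08  0.45  1.12  0.02  1.62 -1.94] F [ 0.6  0.4 -0.4] t 40.7
 shift m [ 0.1428 -0.0051  0.0032] turn -1.3 xaxis [-0.05  0.02 -1.  ]
```

The tool axis has picked up about 3° of tilt from calls that start before the arm has settled. I'll try to work it out with fast lifts that brake sharply, each followed by a tapered descent.

Emit:
step_arm:
  targets:
    - [[0.03,0,0,0],[0.055,0,0,0],[0.07,0,0,0],[0.078,0,0,0],[0.08,0,0,0]]

```text
time: 41.12
tool_pos: [572.9, 133.9, 231.5]
tcp_rot: [2.353, 1.516, 2.798]
contact_force: [-0.3, -0.2, -0.5]
grip_width: 92.0
```

Emit:
step_arm:
  targets:
    - [[-0.03,0,0,0],[-0.07,0,0,0],[-0.11,0,0,0],[-0.15,0,0,0],[-0.15,0,0,0]]

```text
time: 41.53
tool_pos: [582.7, 131.1, 391.9]
tcp_rot: [2.168, 1.532, 2.61]
contact_force: [1.4, 0.1, 1.1]
grip_width: 92.2
```

Emit:
step_arm:
  targets:
    - [[0.02,0,0,0],[0.045,0,0,0],[0.065,0,0,0],[0.073,0,0,0],[0.075,0,0,0]]

```text
time: 41.95
tool_pos: [579.9, 132.6, 316.3]
tcp_rot: [2.191, 1.53, 2.631]
contact_force: [0.1, 0.2, -0.3]
grip_width: 91.6
```

Emit:
step_arm:
  targets:
    - [[0.02,0,0,0],[0.045,0,0,0],[0.065,0,0,0],[0.073,0,0,0],[0.075,0,0,0]]

```text
time: 42.37
tool_pos: [577.3, 134.0, 241.2]
tcp_rot: [2.203, 1.53, 2.642]
contact_force: [0.6, -0.1, 0.4]
grip_width: 92.3
```

Emit:
step_arm:
  targets:
    - [[-0.03,0,0,0],[-0.07,0,0,0],[-0.11,0,0,0],[-0.15,0,0,0],[-0.15,0,0,0]]

```text
time: 42.78
tool_pos: [584.6, 131.0, 402.7]
tcp_rot: [1.811, 1.544, 2.249]
contact_force: [0.9, 0.3, 1.0]
grip_width: 91.4
```

Emit:
step_arm:
  targets:
    - [[0.02,0,0,0],[0.045,0,0,0],[0.065,0,0,0],[0.073,0,0,0],[0.075,0,0,0]]

```text
time: 43.2
tool_pos: [583.2, 132.6, 327.8]
tcp_rot: [1.83, 1.543, 2.268]
contact_force: [0.4, -0.2, 0.4]
grip_width: 91.7
```

```bash
python3 - <<'E'
from h import *
to(575.5,132,170,117,False)
E
```

```text
pos [583.2 132.6 327.8] yaw 115.1 grip 91.7 j [ 0.08  0.44  1.1   0.02  1.62 -1.92] F [ 0.4 -0.2  0.4] t 43.2
 shift m [ 0.1578 -0.0015 -0.0061] turn -1.9 xaxis [-0.02  0.02 -1.  ]
```

Emit:
step_arm:
  targets:
    - [[0.02,0,0,0],[0.045,0,0,0],[0.065,0,0,0],[0.073,0,0,0],[0.075,0,0,0]]

```text
time: 43.62
tool_pos: [582.0, 134.2, 252.8]
tcp_rot: [1.85, 1.543, 2.288]
contact_force: [0.2, -0.7, 0.0]
grip_width: 92.0
```

Emit:
step_arm:
  targets:
    - [[-0.03,0,0,0],[-0.07,0,0,0],[-0.11,0,0,0],[-0.15,0,0,0],[-0.15,0,0,0]]

```text
time: 44.03
tool_pos: [586.4, 131.0, 414.7]
tcp_rot: [1.088, 1.548, 1.526]
contact_force: [1.2, 0.1, 1.3]
grip_width: 91.5
```

Emit:
step_arm:
  targets:
    - [[0.02,-0.002,0,0],[0.045,-0.002,-0.003,0],[0.065,-0.002,-0.006,0],[0.073,-0.002,-0.006,0],[0.075,-0.002,-0.006,0]]

```text
time: 44.45
tool_pos: [581.8, 128.3, 339.8]
tcp_rot: [1.105, 1.548, 1.542]
contact_force: [0.9, 0.1, 0.4]
grip_width: 91.8
```

Emit:
step_arm:
  targets:
    - [[0.02,0,0,0],[0.045,0,0,0],[0.065,0,0,0],[0.073,0,0,0],[0.075,0,0,0]]

```text
time: 44.87
tool_pos: [582.1, 130.1, 264.9]
tcp_rot: [1.13, 1.548, 1.567]
contact_force: [-0.7, -0.1, 0.5]
grip_width: 91.9
```

Emit:
step_arm:
  targets:
    - [[0.02,0,0,-1],[0.045,0,0,-2],[0.065,0,0,-2],[0.073,0,0,-2],[0.075,0,0,-2]]

```text
time: 45.28
tool_pos: [582.5, 131.8, 190.0]
tcp_rot: [1.109, 1.548, 1.581]
contact_force: [1.2, 0.2, -0.2]
grip_width: 92.0
```

```bash
python3 - <<'E'
from h import *
to(575.5,132,105,117,False)
E
```

```text
pos [582.5 131.8 190. ] yaw 117.1 grip 92.0 j [ 0.08  0.5   1.38  0.02  1.26 -1.97] F [ 1.2  0.2 -0.2] t 45.2833
 shift m [ 0.085   0.0016 -0.007 ] turn 0.1 xaxis [-0.    0.02 -1.  ]
```

Emit:
step_arm:
  targets:
    - [[0.01,0.002,-0.007,0],[0.025,0.002,-0.007,0],[0.035,0.002,-0.007,0],[0.042,0.002,-0.007,0],[0.043,0.002,-0.007,0]]

```text
time: 45.7
tool_pos: [575.5, 131.4, 146.7]
tcp_rot: [1.13, 1.548, 1.602]
contact_force: [0.4, -0.3, -0.2]
grip_width: 91.6
```

Emit:
step_arm:
  targets:
    - [[0.01,0,0,0],[0.025,0,0,0],[0.035,0,0,0],[0.041,0,0,0],[0.042,0,0,0]]

```text
time: 46.12
tool_pos: [574.9, 132.3, 103.4]
tcp_rot: [1.225, 1.548, 1.697]
contact_force: [-0.1, 0.4, 0.2]
grip_width: 91.8
```

Emit:
step_arm:
  targets:
    - [[0,0,0,0],[0,0,0,0],[0,0,0,0],[0,0,0,0],[0,0,0,0]]
  jaw: 1

```text
time: 46.53
tool_pos: [575.2, 132.3, 104.0]
tcp_rot: [1.181, 1.548, 1.654]
contact_force: [0.6, -1.1, 0.6]
grip_width: 63.0
```

Emit:
step_arm:
  targets:
    - [[0,0,0,0],[0,0,0,0],[0,0,0,0],[0,0,0,0],[0,0,0,0]]

```text
time: 46.95
tool_pos: [575.3, 132.4, 104.2]
tcp_rot: [1.161, 1.548, 1.633]
contact_force: [1.0, 0.9, 2.5]
grip_width: 47.7
```

```bash
python3 - <<'E'
from h import *
to(575.5,132,105,117,False)
E
```

```text
pos [575.3 132.4 104.2] yaw 117.1 grip 47.7 j [ 0.08  0.58  1.5   0.03  1.06 -1.97] F [1.  0.9 2.5] t 46.95
 shift m [-0.0008 -0.0004 -0.    ] turn 0.1 xaxis [-0.    0.02 -1.  ]
```

Emit:
step_arm:
  targets:
    - [[0,0,0,0],[0,0,0,2],[0,0,0,5],[0.0002,0,0,8],[0.0002,0,0,10]]

```text
time: 47.37
tool_pos: [575.3, 132.4, 104.0]
tcp_rot: [1.338, 1.548, 1.633]
contact_force: [0.1, -0.1, 0.5]
grip_width: 47.4
```

Emit:
step_arm:
  targets:
    - [[0.0001,0,0,6],[0.0002,0,0,12],[0.0003,0,0,18],[0.0004,0,0,24],[0.0005,0,0,30]]

```text
time: 47.78
tool_pos: [575.4, 132.7, 103.6]
tcp_rot: [1.855, 1.548, 1.621]
contact_force: [-0.1, 1.8, 0.9]
grip_width: 47.7
```

```bash
python3 - <<'E'
from h import *
to(575.5,132,105,117,False); print(bot.get_obs()['moment'].round(2))
E
```

```text
pos [575.4 132.7 103.6] yaw 76.6 grip 47.7 j [ 0.08  0.58  1.5   0.03  1.06 -1.27] F [-0.1  1.8  0.9] t 47.7833
 shift m [-0.0015 -0.0006  0.0003] turn -40.4 xaxis [-0.    0.02 -1.  ]
[ 0.2  -0.02  0.08]
```

Emit:
step_arm:
  targets:
    - [[0.0001,0,0,7],[0.0002,0,0,14],[0.0003,0,0,21],[0.0004,0,0,28],[0.0005,0,0,35]]

```text
time: 48.2
tool_pos: [575.6, 133.0, 103.0]
tcp_rot: [2.447, 1.548, 1.598]
contact_force: [-0.3, 2.0, 0.5]
grip_width: 47.3
```

Emit:
step_arm:
  targets:
    - [[0.0001,0,0,7],[0.0002,0,0,14],[0.0003,0,0,21],[0.0004,0,0,28],[0.0005,0,0,35]]

```text
time: 48.62
tool_pos: [576.0, 133.0, 102.4]
tcp_rot: [3.026, 1.548, 1.559]
contact_force: [1.9, 0.4, -0.8]
grip_width: 47.6
```

Emit:
step_arm:
  targets:
    - [[0.0001,0,0,7],[0.0002,0,0,14],[0.0003,0,0,21],[0.0004,0,0,28],[0.0005,0,0,35]]

```text
time: 49.03
tool_pos: [576.4, 132.9, 101.9]
tcp_rot: [-2.688, 1.548, 1.513]
contact_force: [1.1, -0.5, -1.1]
grip_width: 47.4
```

Emit:
step_arm:
  targets:
    - [[0.0001,0,0,7],[0.0002,0,0,14],[0.0003,0,0,21],[0.0004,0,0,28],[0.0005,0,0,35]]

```text
time: 49.45
tool_pos: [576.6, 132.5, 101.2]
tcp_rot: [-2.094, 1.549, 1.491]
contact_force: [0.2, 0.2, -1.1]
grip_width: 47.2
```

```bash
python3 - <<'E'
from h import *
to(575.5,132,102,117,False); print(bot.get_obs()['moment'].round(2))
E
```

```text
pos [576.6 132.5 101.2] yaw -64.6 grip 47.2 j [0.08 0.58 1.51 0.02 1.05 1.2 ] F [ 0.2  0.2 -1.1] t 49.45
 shift m [-0.0008 -0.      0.0012] turn 178.4 xaxis [ 0.    0.02 -1.  ]
[-0.79 -0.25  0.1 ]
```

Emit:
step_arm:
  targets:
    - [[0.0001,0,0,7],[0.0002,0,0,14],[0.0003,0,0,21],[0.0004,0,0,28],[0.0005,0,0,34]]

```text
time: 49.87
tool_pos: [576.5, 132.1, 100.6]
tcp_rot: [-1.489, 1.551, 1.497]
contact_force: [-1.0, -0.5, 1.4]
grip_width: 47.4
```

Emit:
step_arm:
  targets:
    - [[0.0001,0,0,7],[0.0002,0,0,14],[0.0003,0,0,21],[0.0004,0,0,28],[0.0005,0,0,34]]

```text
time: 50.28
tool_pos: [576.1, 131.8, 100.1]
tcp_rot: [-0.846, 1.552, 1.541]
contact_force: [-0.7, 0.4, 1.5]
grip_width: 47.6
```

Emit:
step_arm:
  targets:
    - [[0.0001,0,0,7],[0.0002,0,0,14],[0.0003,0,0,21],[0.0004,0,0,27],[0.0004,0,0,27]]

```text
time: 50.7
tool_pos: [575.8, 131.8, 99.6]
tcp_rot: [-0.333, 1.552, 1.58]
contact_force: [-0.0, 1.5, 1.9]
grip_width: 47.2
```

Emit:
step_arm:
  targets:
    - [[0,0,0,0],[0,0,0,0],[0,0,0,0],[0,0,0,0],[0,0,0,0]]
  jaw: 0

```text
time: 51.12
tool_pos: [575.8, 131.7, 99.5]
tcp_rot: [-0.328, 1.552, 1.585]
contact_force: [0.8, -0.4, 1.1]
grip_width: 76.0
```

Emit:
step_arm:
  targets:
    - [[-0.02,0,0,0],[-0.05,0,0,0],[-0.07,0,0,0],[-0.08,0,0,0],[-0.08,0,0,0]]

```text
time: 51.53
tool_pos: [577.1, 130.3, 181.9]
tcp_rot: [-0.573, 1.551, 1.34]
contact_force: [-0.3, 0.1, 0.2]
grip_width: 91.9
```

```bash
python3 - <<'E'
from h import *
to(575.5,132,102,117,False)
E
```

```text
pos [577.1 130.3 181.9] yaw -160.4 grip 91.9 j [0.08 0.5  1.41 0.02 1.23 2.87] F [-0.3  0.1  0.2] t 51.5333
 shift m [0.08   0.0018 0.0008] turn 82.6 xaxis [ 0.    0.02 -1.  ]
```

About 277° turned so far. I'll swing back 120° and regrip for the rest.

Emit:
step_arm:
  targets:
    - [[0,0,0,-7],[0,0,0,-14],[0,0,0,-21],[0,0,0,-28],[0,0,0,-35]]

```text
time: 51.95
tool_pos: [576.2, 130.3, 179.9]
tcp_rot: [-1.039, 1.552, 1.491]
contact_force: [0.1, 0.3, -0.5]
grip_width: 91.8
```

Emit:
step_arm:
  targets:
    - [[0,0,0,-7],[0,0,0,-14],[0,0,0,-21],[0,0,0,-28],[0,0,0,-35]]

```text
time: 52.37
tool_pos: [575.4, 130.2, 177.9]
tcp_rot: [-1.492, 1.552, 1.656]
contact_force: [0.6, 0.7, -0.1]
grip_width: 91.7
```

Emit:
step_arm:
  targets:
    - [[0,0,0,-7],[0,0,0,-14],[0,0,0,-21],[0,0,0,-28],[0,0,0,-35]]

```text
time: 52.78
tool_pos: [574.5, 130.1, 175.9]
tcp_rot: [-1.948, 1.552, 1.817]
contact_force: [0.0, 0.1, -0.9]
grip_width: 91.6
```

Emit:
step_arm:
  targets:
    - [[0,0,0,-5],[0,0,0,-10],[0,0,0,-13],[0,0,0,-13],[0,0,0,-13]]

```text
time: 53.2
tool_pos: [573.9, 130.1, 174.4]
tcp_rot: [-2.055, 1.551, 1.936]
contact_force: [0.2, 0.3, 0.9]
grip_width: 92.1
```

```bash
python3 - <<'E'
from h import *
to(575.7,131.8,99.5,-40.4,False)
E
```

```text
pos [573.9 130.1 174.4] yaw -41.4 grip 92.1 j [0.08 0.5  1.42 0.02 1.23 0.8 ] F [0.2 0.3 0.9] t 53.2
 shift m [ 0.0749  0.0015 -0.0018] turn -1.0 xaxis [-0.01  0.02 -1.  ]
```

Emit:
step_arm:
  targets:
    - [[0.01,0.0015,-0.002,-1],[0.022,0.0015,-0.002,-1],[0.032,0.0015,-0.002,-1],[0.039,0.0015,-0.002,-1],[0.04,0.0015,-0.002,-1]]

```text
time: 53.62
tool_pos: [575.0, 131.2, 132.2]
tcp_rot: [-1.906, 1.55, 2.102]
contact_force: [0.1, 0.4, 0.0]
grip_width: 91.7
```

Emit:
step_arm:
  targets:
    - [[0.01,0,0,0],[0.02,0,0,0],[0.03,0,0,0],[0.034,0,0,0],[0.034,0,0,0]]

```text
time: 54.03
tool_pos: [573.8, 131.8, 96.7]
tcp_rot: [-1.8, 1.549, 2.207]
contact_force: [0.2, 0.1, -0.5]
grip_width: 91.7
```

Emit:
step_arm:
  targets:
    - [[0,0,0,0],[0,0,0,0],[0,0,0,0],[0,0,0,0],[0,0,0,0]]
  jaw: 1

```text
time: 54.45
tool_pos: [574.0, 131.8, 97.1]
tcp_rot: [-1.829, 1.549, 2.179]
contact_force: [-0.1, 0.1, 0.0]
grip_width: 62.9
```

Emit:
step_arm:
  targets:
    - [[0,0,0,0],[0,0,0,0],[0,0,0,0],[0,0,0,0],[0,0,0,0]]

```text
time: 54.87
tool_pos: [574.6, 131.5, 97.3]
tcp_rot: [-1.875, 1.55, 2.133]
contact_force: [1.6, -2.4, 0.2]
grip_width: 47.4
```

Emit:
step_arm:
  targets:
    - [[0.0001,0,0,6],[0.0002,0,0,12],[0.0003,0,0,18],[0.0004,0,0,24],[0.0005,0,0,30]]

```text
time: 55.28
tool_pos: [574.3, 132.1, 96.9]
tcp_rot: [-1.347, 1.549, 2.132]
contact_force: [0.2, 2.8, 1.5]
grip_width: 47.2
```

Emit:
step_arm:
  targets:
    - [[0.0001,0,0,6],[0.0002,0,0,12],[0.0003,0,0,18],[0.0004,0,0,24],[0.0005,0,0,30]]

```text
time: 55.7
tool_pos: [574.3, 132.9, 96.4]
tcp_rot: [-0.852, 1.548, 2.098]
contact_force: [1.4, 3.4, 0.2]
grip_width: 47.1
```

Emit:
step_arm:
  targets:
    - [[0.0001,0,0,6],[0.0002,0,0,12],[0.0003,0,0,18],[0.0004,0,0,24],[0.0005,0,0,30]]

```text
time: 56.12
tool_pos: [574.7, 133.6, 95.9]
tcp_rot: [-0.392, 1.548, 2.03]
contact_force: [2.2, 2.6, -1.0]
grip_width: 47.4
```

```bash
python3 - <<'E'
from h import *
to(575.7,131.8,98,-150,False); print(bot.get_obs()['moment'].round(2))
E
```

```text
pos [574.7 133.6  95.9] yaw -131.2 grip 47.4 j [0.09 0.59 1.5  0.02 1.06 2.37] F [ 2.2  2.6 -1. ] t 56.1167
 shift m [-0.0022  0.0007 -0.0019] turn 18.8 xaxis [-0.01  0.02 -1.  ]
[ 0.42 -0.5   0.07]
```

Emit:
step_arm:
  targets:
    - [[0.0001,0,0,5],[0.0002,0,0,10],[0.0003,0,0,15],[0.0003,0,0,19],[0.0003,0,0,19]]

```text
time: 56.53
tool_pos: [575.2, 134.0, 95.6]
tcp_rot: [-0.116, 1.547, 1.972]
contact_force: [3.2, 0.1, -1.9]
grip_width: 47.3
```

Emit:
step_arm:
  targets:
    - [[0,0,0,0],[0,0,0,0],[0,0,0,0],[0,0,0,0],[0,0,0,0]]
  jaw: 0

```text
time: 56.95
tool_pos: [575.0, 134.0, 95.5]
tcp_rot: [-0.097, 1.547, 1.991]
contact_force: [-0.5, -0.1, 0.3]
grip_width: 76.0
```

Emit:
step_arm:
  targets:
    - [[-0.02,0,0,0],[-0.05,0,0,0],[-0.08,0,0,0],[-0.11,0,0,0],[-0.11,0,0,0]]

```text
time: 57.37
tool_pos: [578.9, 131.8, 212.1]
tcp_rot: [-0.583, 1.548, 1.506]
contact_force: [0.3, 0.7, 1.6]
grip_width: 91.9
```

```bash
python3 - <<'E'
from h import *
to(560,-90,210,-150,False)
E
```

```text
pos [578.9 131.8 212.1] yaw -150.3 grip 91.9 j [0.08 0.48 1.36 0.02 1.31 2.7 ] F [0.3 0.7 1.6] t 57.3667
 shift m [-0.0028  0.1262 -0.1834] turn -0.3 xaxis [ 0.    0.02 -1.  ]
```

Moving aside for the look.

Emit:
step_arm:
  targets:
    - [[0,0.02,-0.03,-6],[0,0.04,-0.06,-12],[0,0.065,-0.095,-18],[0,0.09,-0.13,-24],[0,0.11,-0.16,-30]]

```text
time: 57.78
tool_pos: [561.7, -63.4, 207.5]
tcp_rot: [-1.09, 1.548, 1.529]
contact_force: [1.6, -0.2, 0.3]
grip_width: 91.7
```

Emit:
step_arm:
  targets:
    - [[0,0,-0.02,-6],[0,0,-0.04,-12],[0,0,-0.05,-18],[0,0,-0.05,-24],[0,0,-0.05,-30]]

```text
time: 58.2
tool_pos: [605.1, -89.0, 206.1]
tcp_rot: [-1.569, 1.548, 1.578]
contact_force: [-0.4, 0.8, 0.0]
grip_width: 92.1
```

```bash
python3 - <<'E'
from h import *
to(575.3,131.5,220,130,False)
c=cap('top');a=cv2.resize(c['color'][180:225,218:283,::-1],None,fx=9,fy=9,interpolation=cv2.INTER_CUBIC)
c2=cap('scene');b=cv2.resize(c2['color'][205:300,220:320,::-1],None,fx=4,fy=4,interpolation=cv2.INTER_CUBIC)
m=np.zeros((max(a.shape[0],b.shape[0]),a.shape[1]+b.shape[1],3),np.uint8);m[:a.shape[0],:a.shape[1]]=a;m[:b.shape[0],a.shape[1]:]=b
m=cv2.resize(m,None,fx=.8,fy=.8); cv2.imwrite('pics/n2.png',m); print(m.shape)
P=pts(c);hsv=cv2.cvtColor(c['color'],cv2.COLOR_RGB2HSV)
sub=np.zeros(hsv.shape[:2],bool);sub[190:215,252:275]=1
k=sub&(hsv[...,1]>110)&(hsv[...,0]<32)&(hsv[...,0]>12); Q=P[k]; Q=Q[Q[:,2]>90]; r=np.hypot(Q[:,0]-575.3,Q[:,1]-131.5)
for x,y in[(10,14),(14,18),(18,22),(22,27)]:
    s=(r>=x)&(r<y); print(s.sum(),np.median(Q[s,2]).round(1))
E
```

```text
pos [605.1 -89.  206.1] yaw -89.7 grip 92.1 j [-0.28  0.52  1.3   0.02  1.33  1.28] F [-0.4  0.8  0. ] t 58.2
 shift m [-0.0089 -0.2209  0.0286] turn 140.3 xaxis [-0.    0.02 -1.  ]
(324, 788, 3)
1 130.4
34 128.2
59 126.5
10 119.1
```

View pics/n2.png

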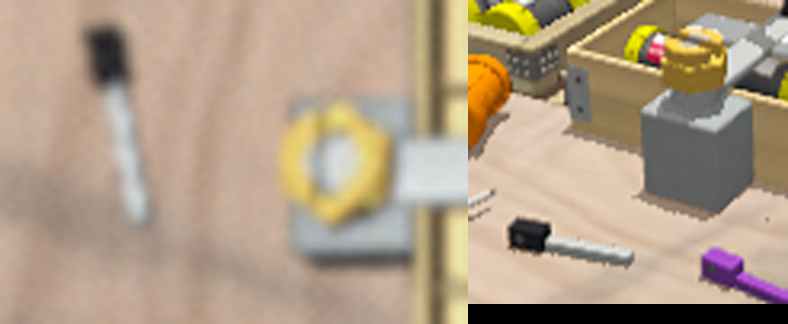

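Slot is nearly along x, and the crown top has dropped 6.2 mm to about 128.2, level with the stud. The pin's block is at (105,55) in the crop and its bar ends at (138,215). I'll check the nut's hexagon angle numerically and find the pin.

```bash
python3 - <<'E'
from h import *
c=load('top')
im=cv2.resize(c['color'][185:222,245:285],None,fx=12,fy=12,interpolation=cv2.INTER_CUBIC)
hsv=cv2.cvtColor(im,cv2.COLOR_RGB2HSV)
m=((hsv[...,1]>120)&(hsv[...,0]<32)&(hsv[...,0]>12)).astype(np.uint8)
n,l,s,ce=cv2.connectedComponentsWithStats(m); i=1+s[1:,4].argmax()
cs=max(cv2.findContours((l==i).astype(np.uint8),0,cv2.CHAIN_APPROX_NONE)[0],key=cv2.contourArea)
hull=cv2.convexHull(cs)[:,0].astype(float)
pu=245+(hull[:,0]+.5)/12-.5; pv=185+(hull[:,1]+.5)/12-.5
W=np.array([ray(c,a,b,110)[:2] for a,b in zip(pu,pv)]).astype(np.float32)
cen=W.mean(0);M=cv2.moments(W);cen=np.array([M['m10']/M['m00'],M['m01']/M['m00']]);print('c',cen)
# 6-fold phase of polygon area
f=np.zeros((800,800),np.uint8);cv2.fillPoly(f,[((W-cen)*10+400).astype(np.int32)],1)
y,x=np.nonzero(f);z=(x-400)+1j*(y-400);print('corner phase',np.degrees(np.angle((z**6/np.abs(z)**2).sum()))/6, 'area',f.sum()/100)
# slot: stud/ slot darkness: non-yellow share by direction 14..20mm radius
for a in range(-90,90,10):
    v=[]
    for t in (a,a+180):
        for rr in (14,16,18):
            p=cen0=np.array([575.5,132.0])+rr*np.array([np.cos(np.radians(t)),np.sin(np.radians(t))])
            R=cv2.Rodrigues(c['rvec'].astype(float))[0];f0=200/np.tan(np.radians(float(c['fov_y']))/2)
            q=R@np.array([p[0],p[1],128.])+c['tvec'].ravel();u=q[0]/q[2]*f0+c['cx'];w=q[1]/q[2]*f0+c['cy']
            v.append(hsv[int(round((w-185+.5)*12-.5)),int(round((u-245+.5)*12-.5))][1])
    print(a,int(np.mean(v)),end='; ')
# pin
H=cv2.cvtColor(cv2.resize(c['color'][175:215,222:245],None,fx=12,fy=12,interpolation=cv2.INTER_CUBIC),cv2.COLOR_RGB2HSV)
k=(H[...,2]<70).astype(np.uint8);n,l,s,ce=cv2.connectedComponentsWithStats(k);i=1+s[1:,4].argmax()
g=ray(c,222+(ce[i][0]+.5)/12-.5,175+(ce[i][1]+.5)/12-.5,12);print('\nblock',g.round(1),s[i])
k=((H[...,1]<35)&(H[...,2]>120)).astype(np.uint8);n,l,s,ce=cv2.connectedComponentsWithStats(k);i=1+s[1:,4].argmax()
b=ray(c,222+(ce[i][0]+.5)/12-.5,175+(ce[i][1]+.5)/12-.5,8);print('bar mid',b.round(1),s[i],'x heading',np.degrees(np.arctan2(*(g-b)[1::-1])),np.hypot(*(g-b)[:2]))
E
```

```text
c [576.5996971  133.43303206]
corner phase nan area 1566.69
-90 121; -80 122; -70 124; -60 125; -50 125; -40 121; -30 119; -20 114; -10 110; 0 109; 10 113; 20 123; 30 127; 40 125; 50 123; 60 124; 70 123; 80 121; 
block [643.6 256.4  12. ] [ 106  115   51   80 3021]
bar mid [595.8 247.4   8. ] [  125   199    81   241 10722] x heading 10.715950426261086 48.626343504469894<stdin>:14: RuntimeWarning: invalid value encountered in divide
```

Nut slot reads about −3° and the crown is level, so step 3 is met. Pin block is at (643.5, 256) with heading about 11°. I'm going to fetch the pin.

Emit:
step_arm:
  targets:
    - [[0,-0.035,-0.004,0],[0,-0.07,-0.008,0],[0,-0.105,-0.012,0],[0,-0.14,-0.016,0],[0,-0.17,-0.019,0]]

```text
time: 58.72
tool_pos: [623.2, 83.9, 210.2]
tcp_rot: [-1.56, 1.548, 1.58]
contact_force: [1.4, -0.2, 0.5]
grip_width: 91.9
```

Emit:
step_arm:
  targets:
    - [[0,-0.035,-0.004,0],[0,-0.07,-0.008,0],[0,-0.105,-0.012,0],[0,-0.14,-0.016,0],[0,-0.17,-0.019,0]]
  jaw: 0.45

```text
time: 59.13
tool_pos: [642.0, 256.4, 213.9]
tcp_rot: [-1.546, 1.547, 1.592]
contact_force: [0.4, 0.1, 0.1]
grip_width: 62.8
```

Emit:
step_arm:
  targets:
    - [[0,0,0,-5],[0,0,0,-10],[0,0,0,-11],[0,0,0,-11],[0,0,0,-11]]

```text
time: 59.55
tool_pos: [642.0, 256.0, 213.9]
tcp_rot: [-1.73, 1.548, 1.596]
contact_force: [0.1, -0.5, -0.8]
grip_width: 50.5
```

```bash
python3 - <<'E'
from h import *
c2=cap('scene');
cv2.imwrite('pics/p1.png',cv2.resize(c2['color'][150:300,190:350,::-1],None,fx=4,fy=4,interpolation=cv2.INTER_CUBIC))
to(643.5,256.2,4,-79,False)
E
```

```text
pos [642.1 255.9 214. ] yaw -79.4 grip 50.4 j [0.26 0.67 1.02 0.02 1.45 1.64] F [-0.2 -0.   0.6] t 59.6
 shift m [ 0.2099  0.0048 -0.0006] turn -0.4 xaxis [-0.    0.02 -1.  ]
```

View pics/p1.png

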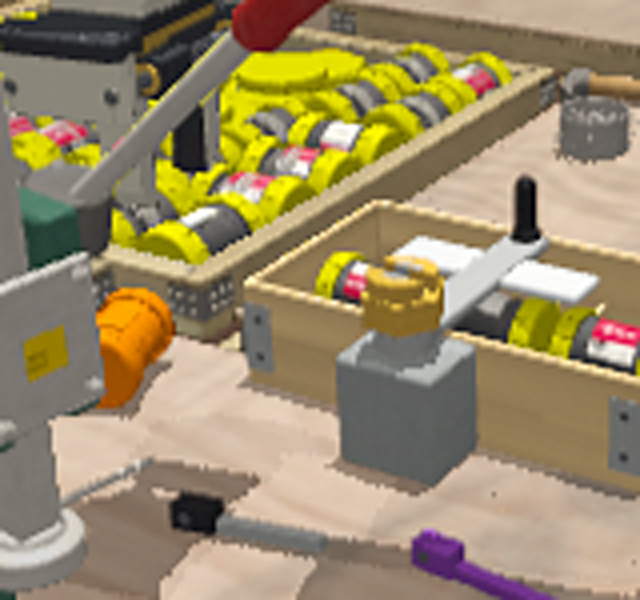

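The pin is undisturbed under the gripper, and the nut's slot is open along x. Descending.

Emit:
step_arm:
  targets:
    - [[0.03,0.002,0,0],[0.06,0.003,0,0],[0.08,0.003,0,0],[0.098,0.003,0,0],[0.1,0.003,0,0]]

```text
time: 60.02
tool_pos: [640.6, 254.1, 109.8]
tcp_rot: [-1.427, 1.548, 1.896]
contact_force: [-0.2, 0.8, -0.7]
grip_width: 50.7
```

Emit:
step_arm:
  targets:
    - [[0.025,0,0,0],[0.045,0,0,0],[0.062,0,0,0],[0.07,0,0,0],[0.07,0,0,0]]

```text
time: 60.43
tool_pos: [639.5, 255.1, 38.6]
tcp_rot: [-1.313, 1.548, 2.009]
contact_force: [-0.1, 0.5, 0.5]
grip_width: 50.6
```

```bash
python3 - <<'E'
from h import *
to(643.5,256.2,4,-79,False)
E
```

```text
pos [639.5 255.1  38.6] yaw -79.7 grip 50.6 j [0.26 0.81 1.23 0.03 1.1  1.64] F [-0.1  0.5  0.5] t 60.4333
 shift m [ 0.0346  0.0004 -0.0044] turn -0.7 xaxis [-0.01  0.02 -1.  ]
```

Emit:
step_arm:
  targets:
    - [[0.01,0,-0.004,0],[0.02,0,-0.004,0],[0.028,0,-0.004,-1],[0.033,0,-0.004,-1],[0.033,0,-0.004,-1]]

```text
time: 60.85
tool_pos: [642.2, 256.3, 4.1]
tcp_rot: [-1.227, 1.547, 2.112]
contact_force: [-0.2, -0.1, -0.8]
grip_width: 50.6
```

Emit:
step_arm:
  targets:
    - [[0,0,0,0],[0,0,0,0],[0,0,0,0],[0,0,0,0],[0,0,0,0]]
  jaw: 1

```text
time: 61.27
tool_pos: [642.4, 256.4, 4.5]
tcp_rot: [-1.258, 1.547, 2.081]
contact_force: [0.2, -0.3, 0.4]
grip_width: 22.3
```

Emit:
step_arm:
  targets:
    - [[0,0,0,0],[0,0,0,0],[0,0,0,0],[0,0,0,0],[0,0,0,0]]

```text
time: 61.68
tool_pos: [642.6, 256.4, 4.7]
tcp_rot: [-1.271, 1.548, 2.068]
contact_force: [-0.4, 0.1, 2.0]
grip_width: 15.9
```

Emit:
step_arm:
  targets:
    - [[-0.005,0,0,0],[-0.02,0,0,0],[-0.04,0,0,0],[-0.06,0,0,0],[-0.07,0,0,0]]

```text
time: 62.1
tool_pos: [644.5, 255.3, 77.6]
tcp_rot: [-1.425, 1.548, 1.914]
contact_force: [1.2, -0.6, -0.4]
grip_width: 15.4
```

Emit:
step_arm:
  targets:
    - [[-0.025,0,0,0],[-0.055,0,0,0],[-0.085,0,0,0],[-0.1,0,0,0],[-0.1,0,0,0]]

```text
time: 62.52
tool_pos: [647.1, 253.6, 182.5]
tcp_rot: [-1.782, 1.547, 1.557]
contact_force: [-0.1, -0.5, 0.3]
grip_width: 15.7
```

```bash
python3 - <<'E'
from h import *
to(621.9,132.4,175,-90,False)
E
```

```text
pos [647.1 253.6 182.5] yaw -78.7 grip 15.7 j [0.25 0.69 1.06 0.02 1.39 1.62] F [-0.1 -0.5  0.3] t 62.5167
 shift m [0.0047 0.114  0.0485] turn 11.3 xaxis [ 0.    0.02 -1.  ]
```

Pin gripped (15.7 mm). Moving it above the slot.

Emit:
step_arm:
  targets:
    - [[0,0.03,0.012,3],[0,0.06,0.025,6],[0,0.09,0.038,9],[0,0.11,0.047,11],[0,0.114,0.0485,11]]

```text
time: 62.93
tool_pos: [620.5, 128.6, 178.0]
tcp_rot: [-1.431, 1.549, 1.711]
contact_force: [0.4, 0.4, -0.4]
grip_width: 15.9
```

Emit:
step_arm:
  targets:
    - [[0,0,0,0],[0,0,0,0],[0,0,0,0],[0,0,0,0],[0,0,0,0]]

```text
time: 63.35
tool_pos: [620.5, 129.7, 177.7]
tcp_rot: [-1.426, 1.548, 1.718]
contact_force: [-0.1, -0.7, 0.0]
grip_width: 15.8
```

```bash
python3 - <<'E'
from h import *
to(621,132.4,150,-90,False)
c2=cap('scene');to(621,132.4,150,-90,False)
cv2.imwrite('pics/p2.png',cv2.resize(c2['color'][160:260,230:350,::-1],None,fx=6,fy=6,interpolation=cv2.INTER_CUBIC))
E
```

```text
pos [620.5 129.7 177.7] yaw -89.9 grip 15.8 j [0.07 0.58 1.27 0.02 1.29 1.64] F [-0.1 -0.7  0. ] t 63.35
 shift m [ 0.0277 -0.0021 -0.0006] turn 0.1 xaxis [-0.    0.02 -1.  ]
pos [620.5 129.6 177.8] yaw -89.9 grip 15.6 j [0.07 0.58 1.27 0.02 1.29 1.64] F [-0.9  0.2 -0.2] t 63.4
 shift m [ 0.0278 -0.0022 -0.0006] turn 0.1 xaxis [-0.    0.02 -1.  ]
```

View pics/p2.png

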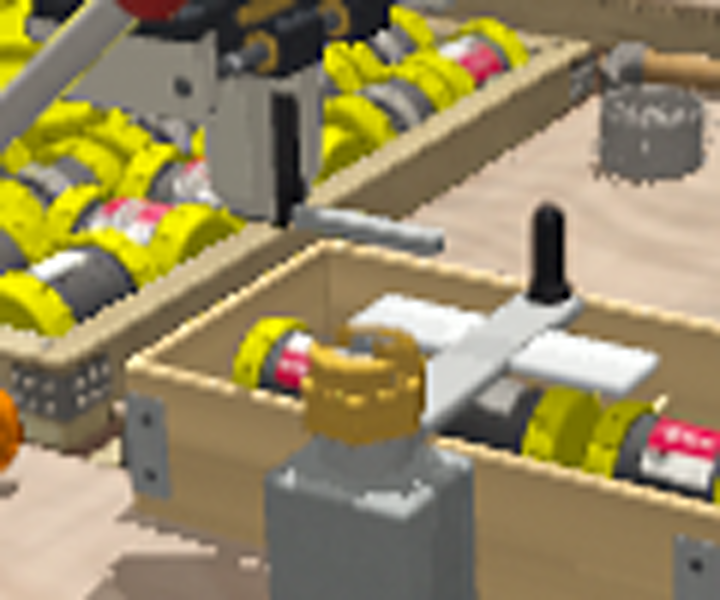

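The pin is held level, pointing along the slot. I'll lower it slowly.

Emit:
step_arm:
  targets:
    - [[0.01,-0.0022,-0.0005,0],[0.02,-0.0022,-0.0005,0],[0.03,-0.0022,-0.0005,0],[0.037,-0.0022,-0.0005,0],[0.038,-0.0022,-0.0005,0]]

```text
time: 63.82
tool_pos: [619.7, 132.5, 137.2]
tcp_rot: [-1.245, 1.548, 1.899]
contact_force: [-0.6, 0.1, -0.5]
grip_width: 15.7
```

Emit:
step_arm:
  targets:
    - [[0,0,0,0],[0,0,0,0],[0,0,0,0],[0,0,0,0],[0,0,0,0]]

```text
time: 64.23
tool_pos: [619.9, 132.5, 137.7]
tcp_rot: [-1.286, 1.548, 1.858]
contact_force: [-0.1, -0.3, 0.0]
grip_width: 15.7
```

```bash
python3 - <<'E'
from h import *
to(621,132.4,121,-90,False)
E
```

```text
pos [619.9 132.5 137.7] yaw -89.9 grip 15.7 j [0.08 0.62 1.32 0.02 1.21 1.64] F [-0.1 -0.3  0. ] t 64.2333
 shift m [ 0.0167  0.0005 -0.0012] turn 0.1 xaxis [-0.01  0.02 -1.  ]
```

Emit:
step_arm:
  targets:
    - [[0.002,0,-0.001,0],[0.004,0,-0.001,0],[0.006,0,-0.001,0],[0.007,0,-0.001,0],[0.007,0,-0.001,0]]

```text
time: 64.65
tool_pos: [620.7, 132.7, 130.2]
tcp_rot: [-1.252, 1.548, 1.891]
contact_force: [0.4, 0.0, 0.2]
grip_width: 16.1
```

Emit:
step_arm:
  targets:
    - [[0.001,0,0,0],[0.002,0,0,0],[0.003,0,0,0],[0.004,0,0,0],[0.004,0,0,0]]

```text
time: 65.07
tool_pos: [620.5, 132.7, 126.0]
tcp_rot: [-1.234, 1.548, 1.909]
contact_force: [1.0, 0.4, -0.8]
grip_width: 15.3
```

Emit:
step_arm:
  targets:
    - [[0.0005,0,0,0],[0.001,0,0,0],[0.0015,0,0,0],[0.002,0,0,0],[0.002,0,0,0]]

```text
time: 65.48
tool_pos: [620.5, 132.8, 123.8]
tcp_rot: [-1.229, 1.548, 1.914]
contact_force: [-0.2, 0.1, -0.5]
grip_width: 15.7
```

```bash
python3 - <<'E'
from h import *
to(621,132.4,121,-90,False); print(bot.get_obs()['moment'].round(2))
E
```

```text
pos [620.5 132.8 123.8] yaw -89.9 grip 15.7 j [0.08 0.63 1.34 0.02 1.18 1.64] F [-0.2  0.1 -0.5] t 65.4833
 shift m [ 0.0028  0.0004 -0.0006] turn 0.1 xaxis [-0.01  0.02 -1.  ]
[0.01 0.16 0.01]
```

No contact force with the bar's underside at about 119 mm, below the nut's top, so it is in the slot. I'll seat it and let go.

Emit:
step_arm:
  targets:
    - [[0.0005,0,0,0],[0.001,0,0,0],[0.0015,0,0,0],[0.002,0,0,0],[0.002,0,0,0]]

```text
time: 65.9
tool_pos: [620.3, 132.8, 121.7]
tcp_rot: [-1.219, 1.548, 1.924]
contact_force: [0.3, -1.2, -0.9]
grip_width: 15.7
```

Emit:
step_arm:
  targets:
    - [[0.0003,0,0,0],[0.0006,0,0,0],[0.0006,0,0,0],[0.0006,0,0,0],[0.0006,0,0,0]]

```text
time: 66.32
tool_pos: [620.4, 132.9, 121.1]
tcp_rot: [-1.222, 1.548, 1.922]
contact_force: [-0.4, -0.3, -0.6]
grip_width: 15.3
```

Emit:
step_arm:
  targets:
    - [[0,0,0,0],[0,0,0,0],[0,0,0,0],[0,0,0,0],[0,0,0,0]]
  jaw: 0.5

```text
time: 66.73
tool_pos: [620.4, 132.8, 121.2]
tcp_rot: [-1.224, 1.548, 1.92]
contact_force: [0.5, 0.1, 1.3]
grip_width: 43.3
```

Emit:
step_arm:
  targets:
    - [[0,0,0,0],[-0.005,0,0,0],[-0.02,0,0,0],[-0.04,0,0,0],[-0.06,0,0,0]]

```text
time: 67.15
tool_pos: [620.6, 131.5, 181.8]
tcp_rot: [-1.182, 1.547, 1.961]
contact_force: [0.7, 0.4, 0.5]
grip_width: 46.1
```

Emit:
step_arm:
  targets:
    - [[-0.02,0.04,0,0],[-0.03,0.075,0,0],[-0.03,0.11,0,0],[-0.03,0.145,0,0],[-0.03,0.18,0,0]]

```text
time: 67.57
tool_pos: [621.1, -50.7, 208.9]
tcp_rot: [-1.229, 1.548, 1.915]
contact_force: [1.0, -0.2, 0.1]
grip_width: 46.4
```

```bash
python3 - <<'E'
from h import *
to()
c=cap('top');a=cv2.resize(c['color'][150:260,240:340,::-1],None,fx=4,fy=4,interpolation=cv2.INTER_CUBIC)
c2=cap('scene');b=cv2.resize(c2['color'][190:270,240:340,::-1],None,fx=4,fy=4,interpolation=cv2.INTER_CUBIC)
m=np.zeros((440,800,3),np.uint8);m[:,:400]=a;m[:320,400:]=b
cv2.imwrite('pics/f1.png',m)
P=pts(c)
for v in range(182,216,3): print(v,[P[v,u].round(0).tolist() for u in(263,265)])
E
```

```text
pos [621.1 -50.7 208.9] yaw -89.9 grip 46.4 j [-0.21  0.54  1.25  0.02  1.36  1.35] F [ 1.  -0.2  0.1] t 67.5667
 shift m [0. 0. 0.] turn 0.0 xaxis [-0.01  0.02 -1.  ]
182 [[662.0, 155.0, 3.0], [663.0, 149.0, -3.0]]
185 [[626.0, 133.0, 139.0], [626.0, 127.0, 140.0]]
188 [[618.0, 133.0, 135.0], [618.0, 128.0, 132.0]]
191 [[609.0, 133.0, 135.0], [608.0, 127.0, 135.0]]
194 [[601.0, 135.0, 124.0], [601.0, 129.0, 124.0]]
197 [[591.0, 135.0, 126.0], [592.0, 129.0, 123.0]]
200 [[582.0, 135.0, 124.0], [583.0, 130.0, 118.0]]
203 [[573.0, 135.0, 124.0], [573.0, 129.0, 124.0]]
206 [[564.0, 135.0, 125.0], [564.0, 129.0, 123.0]]
209 [[555.0, 135.0, 125.0], [555.0, 129.0, 123.0]]
212 [[545.0, 134.0, 131.0], [546.0, 129.0, 121.0]]
215 [[542.0, 144.0, 70.0], [541.0, 137.0, 73.0]]
```

View pics/f1.png

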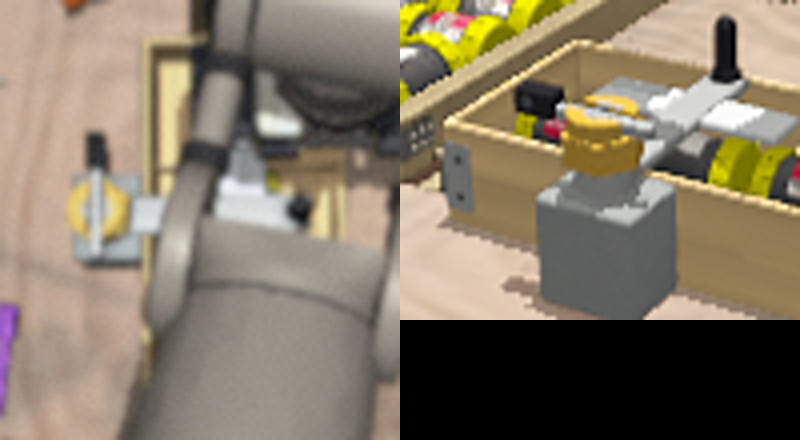

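The pin lies along x in both slots. Its bar top is at about 124 mm (125 expected), its far end at x of about 542 (542 expected), and the block sits beside the nut. The arm touches nothing. I'll settle and hand in.

Emit:
step_arm:
  targets:
    - [[-0.01,0,0,0],[-0.02,0,0,0],[-0.02,0,0,0],[-0.02,0,0,0],[-0.02,0,0,0]]

```text
time: 68.08
tool_pos: [621.3, -53.6, 228.5]
tcp_rot: [-1.186, 1.55, 1.953]
contact_force: [0.1, -0.5, -0.3]
grip_width: 45.7
```

Emit:
step_arm:
  targets:
    - [[0,0,0,0],[0,0,0,0],[0,0,0,0],[0,0,0,0],[0,0,0,0]]

```text
time: 68.5
tool_pos: [621.3, -53.6, 228.3]
tcp_rot: [-1.174, 1.549, 1.966]
contact_force: [-0.3, 0.4, -0.2]
grip_width: 46.2
```

```bash
python3 -c "
from h import *
to(); print(bot.close_job())"
```

```text
pos [621.3 -53.6 228.3] yaw -90.1 grip 46.2 j [-0.22  0.53  1.22  0.02  1.41  1.35] F [-0.3  0.4 -0.2] t 68.5
 shift m [0. 0. 0.] turn 0.0 xaxis [-0.01  0.02 -1.  ]
the job is handed in; nothing more can be done
None
```

I handed the job in at about 68 s. All four steps were done in order, and close_job reports no verdict.

- **Couplings:** All three lie lengthwise between the rails, each in its own bay. I gripped the middle one by its end caps to stay clear of the nut. The highest force I read while seating them was about 10 N, against the 40 N limit. The last picture was partly hidden by the arm, so I did not re-measure them at the end.
- **Keeper:** I swung it to its stop, which pushed back with about 11 N.
- **Nut:** I turned it about 387° clockwise in two grips. Its top measured 128.2 mm against 128 mm for the stud's end. The angle checks disagree slightly, from 0° by the gripper to about −3 to −5° by image; all are within the 11° tolerance.
- **Pin:** It lies in both slots with the grip block beside the nut. Bar top was about 124 mm (125 expected), and its far end was where it should be.

I kept the gripper away from the nail tin, the marker and the look-alikes. The tool picked up about 3° of tilt along the way, which I mostly removed before turning the nut.

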